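Reverse the filter cassettes behind the keeper bolt

ROBOT

A 6-joint arm with a two-finger parallel gripper is mounted at the origin on the work surface. World frame = base frame: x ahead of the robot, y to its left, z up, the work surface at z = 0. Lengths are in m, angles in rad, forces in N, time in s.
With the tool pointing down it reaches from about 0.35 to 0.975 m from the base axis. Payload 4.9 kg.
Tool frame: the origin (TCP) lies midway between the tips of the shut fingers; the grasp point (between the pads) lies 19 mm behind it; z points along the fingers, x is the direction in which the jaws open and shut, and the axes are right-handed (so a half turn about z gives the same grasp; the last joint's range is limited). The gripper opens to 85 mm and grips with 20 to 120 N. Pads are 22 mm wide; open, the fingers measure 114 mm over their backs; the gripper's body (76 mm by 85 mm) begins 54 mm behind the grasp point. The pads swing forward as they close: fully open they stand 13 mm farther back than shut.
Start: joints at [1.089, 0.053, 1.613, -0, 1.476, -0.119], TCP at [0.222, 0.584, 0.231] pointing down, gripper open.
Joint ranges: [-3.01, 3.01], [-1.01, 2.22], [0.06, 2.58], [-1.02, 4.17], [0.09, 2.62], [-3.14, 3.14]. Speed limits (rad/s): [2.57, 2.57, 3.14, 3.14, 3.14, 3.14].

INTERFACE

Orientations are given as a rotation vector (axis times angle).
In Python, from station import ctrl gives the robot as it stands.
- The arm moves only by the tool step_arm, never from a script. Its argument "increments" is text: rows parted by semicolons, each of 6 numbers parted by spaces: the shift along the tool's x, y, z as a fraction of full scale, then the turn, a rotation vector about the tool's x, y, z as a fraction of full scale. In form: x y z rx ry rz; .... A call has 1 to 12 rows; each row shifts and turns the commanded pose from where the row before left it, along the tool's axes as they then stand; what a row does not reach is not made up. Full scale, the value 1, is 0.025 m for a shift and 0.1 rad for a turn. A row lasts 1/12 s, in which the tool goes at most 41.7 mm and 7.16 degrees, less where a joint would pass 70% of its speed; a pose out of reach is approached as far as the arm can. A call with a number of a shift or a turn outside -1 to 1 is refused whole. A call with a gripper value outside its range is refused whole. "fingers" is the opening, from -1 (shut) to 1 (fully open), so that 0 is half open, set as the call begins (left out, the last holds). The fingers move at their own pace and stop on an object; "newtons" is the grip in N (left out, the last holds). Time passes only in rows, so rows that do not move let the fingers close. It gives the time, the measured TCP pose, the force and the opening at its end, in the units of the state.
- ctrl.get_obs(): the state, without advancing time (a new reading comes with each control period).
- ctrl.get_image(name): name is "side" or "top" or "wrist"; returns a dict with "pixels" (400x640x3 uint8, red, green, blue), "intrinsics" (3x3 intrinsics, pixels), "eye" and "orientation" of the camera in the world. Camera axes: x right, y down, z forward; pixel columns grow to the right and rows downward; lengths in m; the calibration is good to about 2 mm. A picture is of the moment at which its call begins. There is no depth.
- ctrl.finish_job(): hands the job in, once; it reports no verdict.
The state is a dict: "t": time; "q": joint angles; "dq": joint speeds; "effort": joint torques, N m; "tool_pos": TCP position; "tool_rot": TCP orientation; "contact_force": force on the tool from outside, world axes, zero at the start; "wrist_torque": the same for the moment, N m; "opening": finger opening in m.
Only numpy, scipy, OpenCV 4.12 (cv2) and the standard library are available. Lean on these libraries where they do the work, as an engineer would, in place of code of your own. Each camera call takes 0.05 s, during which the arm holds its last target.

TASK

Use the hooked rod to reach the knob at the back of the filter stand and draw the keeper fully open, then turn every cassette that has its steel spigot towards the robot end for end, so that all cassettes lie fully down in bays, one to a bay, with their spigots to the back and their black caps at the blue housing. Then push the keeper fully home again with the rod and lay the rod back on its wooden block. Never touch the keeper with the gripper, and do not knock over the beakers or the jar standing around.

Things in the scene. Friction and masses are not known exactly. Their poses are not given: they have to be found in the camera images.
- rack: filter stand, fixed, place varies: black base (deck top 15 mm high) with five open-topped bays in a row. Origin: on the table under the centre of the middle bay; x points to its back (away from the robot), y along the row. Bay centres at x = 0, y = -168, -84, 0, 84, 168 mm. Side walls at y = +-233 mm, 65 mm high
- bay_seat (a point): centre of a cassette seated in the middle bay, 57 mm above the table (other bays: the same at +-84 and +-168 mm in y). A cassette lies along x on two bars 14 mm wide at x = +-30 mm (tops 37 mm high), centred by flared white lips (44 mm apart at the foot, 65 at the top, 60 mm high). Between the bars is room for fingers down to the deck. Bay 150 mm long in x
- housing (a point): middle of the blue housing's top, 96 mm above the table, along the front of the bays (x = -130 to -75 mm of the stand; a black trim pad 12 mm higher near each end). At the back of the bays is a grey wall (x = 75 to 85 mm, 75 mm high)
- guard (a point): steel guard hoop over the knob: a bar along y at x = 200 mm of the stand, 12 mm thick, axis 200 mm above the table, on uprights at y = +-150 mm. Point: middle of the bar
- keeper (a joint): the sliding keeper, m: 0 = home (locked), 0.050 = fully drawn towards the robot (open), stops at both ends; along the stand's x, 3 N friction, stays where left. Five steel tongues (30 mm wide, 86 to 92 mm high) come out of the blue housing over the front ends of the bays (to x = -47 mm) when home, and go inside the housing when open
- knob (a point): the keeper's upright steel pin, 16 mm diameter, rising from the deck behind the bays, black ball (24 mm) on top, 181 mm high. Point: on its axis 137 mm above the table, the height to hook it: a level rod there passes over the bays and under the guard. At stand x = 200 mm with the keeper home, 150 mm open; y = 0
- rod_mid (a point): hooked rod, 0.22 kg: dark wooden handle 150 x 24 x 26 mm high, then a steel bar 12 mm thick with a right-angled end. Point: balance point in the handle, mid-height. x along the rod to the hook, z up. Handle x = -90 to 60 mm; bar axis to x = 240 mm, where the hook leg turns to y = +50 mm (tip 56 mm); all level with the point. Lies flat
- block: the rod's flat wooden rest block, fixed, 160 (x) x 130 (y) x 30 mm high, left or right of the stand. Origin: centre of its underside. The rod starts lying on it
- cassette1_mid (a point): white filter cassette with a grey band: square body 90 long, 40 x 40 mm, on one end a black square cap 48 x 48 x 22 mm, on the other a round steel spigot, 22 mm diameter, 22 long (134 mm overall); 0.18 to 0.35 kg. Point: centre of the square body. x axis: along it towards the STEEL SPIGOT; any of its four sides may be down. May be absent
- cassette2_mid (a point): white filter cassette with a grey band: square body 90 long, 40 x 40 mm, on one end a black square cap 48 x 48 x 22 mm, on the other a round steel spigot, 22 mm diameter, 22 long (134 mm overall); 0.18 to 0.35 kg. Point: centre of the square body. x axis: along it towards the STEEL SPIGOT; any of its four sides may be down. May be absent
- cassette3_mid (a point): white filter cassette with a grey band: square body 90 long, 40 x 40 mm, on one end a black square cap 48 x 48 x 22 mm, on the other a round steel spigot, 22 mm diameter, 22 long (134 mm overall); 0.18 to 0.35 kg. Point: centre of the square body. x axis: along it towards the STEEL SPIGOT; any of its four sides may be down. May be absent
- cassette4_mid (a point): white filter cassette with a grey band: square body 90 long, 40 x 40 mm, on one end a black square cap 48 x 48 x 22 mm, on the other a round steel spigot, 22 mm diameter, 22 long (134 mm overall); 0.18 to 0.35 kg. Point: centre of the square body. x axis: along it towards the STEEL SPIGOT; any of its four sides may be down. May be absent
- cassette5_mid (a point): white filter cassette with a grey band: square body 90 long, 40 x 40 mm, on one end a black square cap 48 x 48 x 22 mm, on the other a round steel spigot, 22 mm diameter, 22 long (134 mm overall); 0.18 to 0.35 kg. Point: centre of the square body. x axis: along it towards the STEEL SPIGOT; any of its four sides may be down. May be absent
- beaker1: glass beaker, 68 mm wide, 90 mm high, a bystander to be left standing. Origin: centre of its underside
- beaker2: glass beaker, 60 mm wide, 80 mm high, a bystander to be left standing. Origin: centre of its underside
- beaker3: glass beaker, 70 mm wide, 100 mm high, a bystander to be left standing. Origin: centre of its underside
- jar: white jar, 72 mm wide, 100 mm high, in a grey tray, a bystander to be left standing. Origin: centre of its underside
Mind the look-alikes: they are no part of the job. What is shaped like the part that bears cassette5_mid but green or yellow is not meant.

How it is judged:
By the outcome, as a careful person would: the job done as asked, in the order asked, and still so for the second after the job is handed in, with the robot touching nothing.
Of cassette1, cassette2, cassette3, cassette4, cassette5 only 3 to 5 are there at a start; the rules pass over those that are not, and their reading is None.
At some moment in a run one of rod may be knocked a few centimetres aside while the robot is not near it.
Once in a run the grip may slacken for a moment while it holds something.
It also fails if it takes over 210 s, if anything falls off the work surface, if the arm or the gripper's body presses on something with over 40 N, if the wrist force passes 120 N, or if a joint passes its speed limit or range.

## Working session

There is one attempt and no reset: what is moved stays moved. The work goes in short steps, Python scripts to look and compute and a tool call to move; the robot and the scene stay as the last step left them, time stands still between calls to the robot, and variables do not carry over. Pictures are saved under pics/ and viewed, and the job is handed in when it is done.

Besides the shell and the picture viewer there is one more tool, called after "Request:" by a JSON object that holds its "api" and its "payload", one argument or row to a line. step_arm: Moves the arm, as the interface text tells. Shift numbers are shares of 0.025 m and turn numbers shares of 0.1 rad, none past 1 either way. Its arguments: {"type":"object","properties":{"increments":{"type":"string"},"fingers":{"type":"number"},"newtons":{"type":"number"}},"required":["increments"]}

```bash
ls; mkdir -p pics; python3 - <<'E'
from station import ctrl
import cv2
o=ctrl.get_obs()
print({k:v for k,v in o.items()})
for n in ["side","top","wrist"]:
    im=ctrl.get_image(n)
    cv2.imwrite(f"pics/{n}0.png",im["pixels"][:,:,::-1])
    print(n,im["intrinsics"],im["eye"],im["orientation"])
E
```

```text
pics
{'t': 0.0, 'q': array([ 1.08896969e+00,  5.33386986e-02,  1.61429321e+00,  4.80099276e-05,
        1.47598970e+00, -1.18986082e-01]), 'dq': array([ 2.89036086e-04, -1.04791762e-03, -5.79515884e-05,  5.95196008e-04,
        3.14467322e-04, -5.16629398e-04]), 'effort': array([-1.50266591e-03, -3.93675578e+01, -3.70175171e+01, -1.98447301e-04,
        7.03208192e-03,  3.59256358e-07]), 'tool_pos': array([0.22152247, 0.58376411, 0.23007475]), 'tool_rot': array([ 2.58505081,  1.78365686, -0.00285371]), 'contact_force': array([-0.81778384,  0.3205014 ,  0.29982713]), 'wrist_torque': array([ 0.00683547, -0.02370054, -0.01198935]), 'opening': 0.08606746747927987}
side [[413.15264506   0.         313.76638782]
 [  0.         413.15264506 197.75811387]
 [  0.           0.           1.        ]] [ 0.44286178 -0.96583663  1.09604763] [-2.35047027  0.12589603 -0.02379824]
top [[451.91428705   0.         312.33875041]
 [  0.         451.91428705 204.56156922]
 [  0.           0.           1.        ]] [ 0.3633091  -0.01406361  1.41316937] [-2.18472914  2.15039464 -0.12256198]
wrist [[312.036929     0.         318.2862474 ]
 [  0.         312.036929   197.47536688]
 [  0.           0.           1.        ]] [0.15964025 0.60890717 0.37431763] [2.39838462 1.65641203 0.21809278]
```

View pics/top0.png

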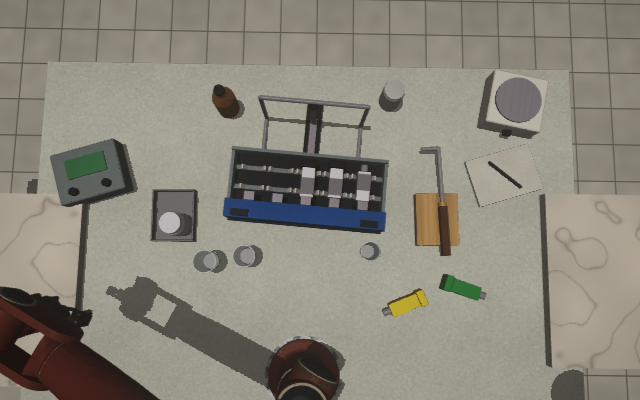

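View pics/side0.png

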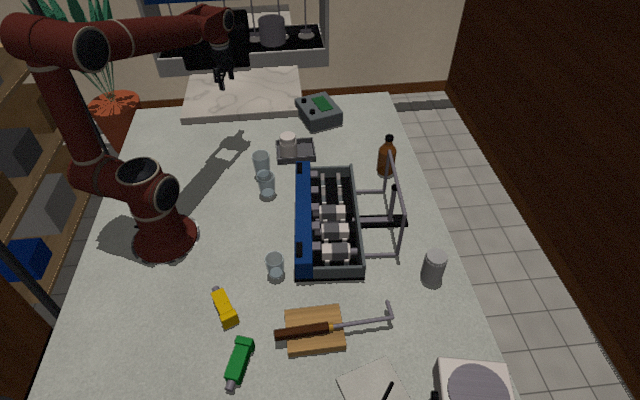

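View pics/wrist0.png

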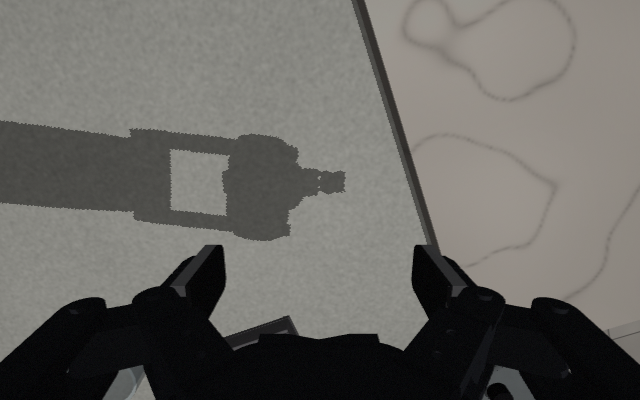

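Top view: stand at about (305,190), rod on its block at (440,205), hook leg at (428,150). Yellow (407,303) and green (462,288) look-alikes are on the table. Beakers are at (210,261), (247,256), (369,251) and the jar at (172,223). Next I'll zoom in on the stand.

```bash
cat > h.py <<'E'
import numpy as np, cv2
from scipy.spatial.transform import Rotation as R
from station import ctrl
def snap(n):
    im=ctrl.get_image(n); return im
def crop(im,x0,y0,x1,y1,f,name):
    p=im["pixels"][y0:y1,x0:x1,::-1]
    cv2.imwrite("pics/"+name,cv2.resize(p,None,fx=f,fy=f,interpolation=cv2.INTER_CUBIC))
def ray(im,u,v):
    K=im["intrinsics"];d=np.linalg.inv(K)@np.array([u,v,1.])
    return np.array(im["eye"]),R.from_rotvec(im["orientation"]).as_matrix()@d
def onz(im,u,v,z):
    e,d=ray(im,u,v); return e+d*(z-e[2])/d[2]
def proj(im,p):
    c=R.from_rotvec(im["orientation"]).as_matrix().T@(np.array(p)-im["eye"])
    q=im["intrinsics"]@c; return q[:2]/q[2]
def tri(im1,uv1,im2,uv2):
    a,b=ray(im1,*uv1);c,d=ray(im2,*uv2)
    b=b/np.linalg.norm(b);d=d/np.linalg.norm(d)
    s=np.linalg.lstsq(np.c_[b,-d],c-a,rcond=None)[0]
    p,q=a+s[0]*b,c+s[1]*d
    return (p+q)/2,np.linalg.norm(p-q)
E
python3 - <<'E'
from h import *
t=snap("top");s=snap("side")
crop(t,215,85,400,240,4,"tc.png")
crop(s,255,140,415,290,4,"sc.png")
crop(t,400,135,480,265,4,"rc.png")
E
```

```text
(no output)
```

View pics/tc.png

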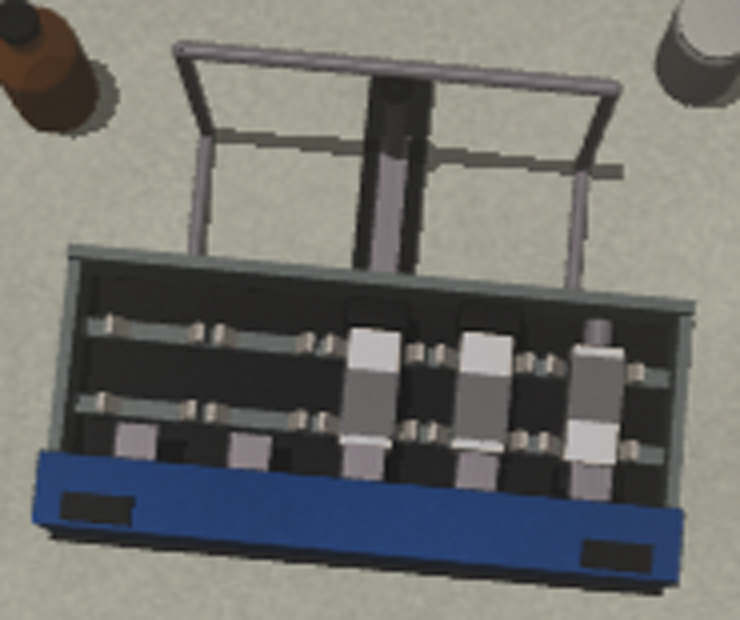

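View pics/sc.png

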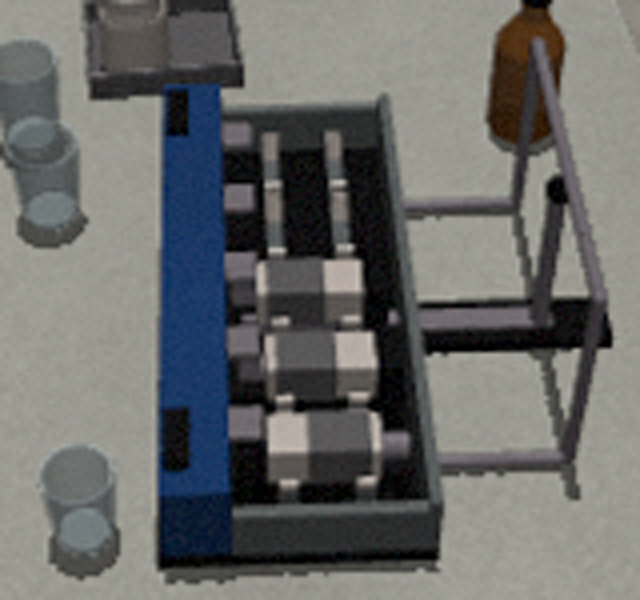

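View pics/rc.png

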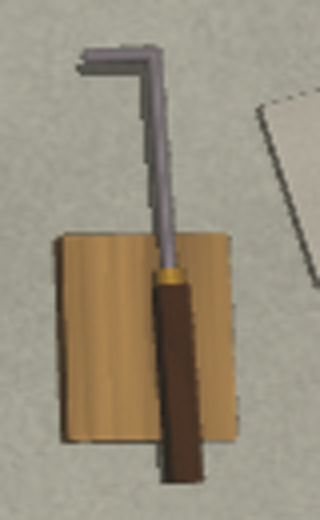

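```bash
cat > fit.py <<'E'
from h import *
from scipy.optimize import least_squares
t=snap("top");s=snap("side")
T=lambda u,v:(215+(u+.5)/4-.5,85+(v+.5)/4-.5)
S=lambda u,v:(255+(u+.5)/4-.5,140+(v+.5)/4-.5)
P=[(t,T(181,48),(.2,.15,.2)),(t,T(618,88),(.2,-.15,.2)),
(t,T(72,245),(.085,.233,.075)),(t,T(694,303),(.085,-.233,.075)),
(s,S(537,42),(.2,.15,.2)),(s,S(602,297),(.2,-.15,.2)),
(s,S(384,95),(.085,.233,.075)),(s,S(440,503),(.085,-.233,.075)),
(t,T(396,93),(.2,0,.169)),(s,S(558,188),(.2,0,.169))]
def W(p,l):
    c,s_=np.cos(p[2]),np.sin(p[2]); return np.array([p[0]+c*l[0]-s_*l[1],p[1]+s_*l[0]+c*l[1],l[2]])
f=lambda p:np.concatenate([proj(i,W(p,l))-uv for i,uv,l in P])
r=least_squares(f,[.5,0,0],loss="soft_l1");print(r.x,np.degrees(r.x[2]));print(f(r.x).reshape(-1,2).round(1))
for l in [(-.075,.233,.096),(-.075,-.233,.096),(-.13,-.233,.096),(-.13,.233,.096)]:
    u=proj(t,W(r.x,l));v=proj(s,W(r.x,l));print(l,((u-[215,85])*4).round(),((v-[255,140])*4).round())
np.save("rack.npy",r.x)
E
python3 fit.py
```

```text
[ 0.58090793 -0.00373909 -0.07481219] -4.28642250559589
[[ 0.3  0.9]
 [-1.1  0.5]
 [ 0.8  0.2]
 [-0.9 -0.5]
 [-0.5  0.5]
 [-1.2  0.5]
 [ 0.8  0.5]
 [ 0.5 -1.3]
 [ 0.3 -1.9]
 [ 0.3  0.3]]
(-0.075, 0.233, 0.096) [ 45. 450.] [217.  84.]
(-0.075, -0.233, 0.096) [678. 508.] [227. 486.]
(-0.13, -0.233, 0.096) [673. 582.] [153. 489.]
(-0.13, 0.233, 0.096) [ 37. 525.] [159.  85.]
```

```bash
cat > rod.py <<'E'
from h import *
t=snap("top");s=snap("side")
T=lambda u,v:(400+(u+.5)/4-.5,135+(v+.5)/4-.5)
a=onz(t,*T(184,481),.056);b=onz(t,*T(172,284),.056);c=onz(t,*T(153,56),.049);d=onz(t,*T(80,58),.049);e=onz(t,*T(165,230),.049)
for p in (a,b,c,d,e):print(p.round(4),proj(s,p).round(1))
ax=(c-a)[:2];L=np.hypot(*ax);ax/=L;print("L",L,"handle",np.linalg.norm(b-a),"yaw",np.arctan2(ax[1],ax[0]),"leg",np.linalg.norm(d-c))
print("mid from rear",a[:2]+.09*ax,"from corner",c[:2]-.24*ax)
for q in [(60,235),(232,235),(238,440),(65,440)]:print(onz(t,*T(*q),.03).round(4))
crop(s,265,295,405,360,5,"rs.png")
E
python3 rod.py
```

```text
[ 0.3664 -0.4196  0.056 ] [273.7 331.3]
[ 0.5144 -0.413   0.056 ] [327.8 323.6]
[ 0.6917 -0.4031  0.049 ] [390.7 315.2]
[ 0.6892 -0.3468  0.049 ] [385.3 297.6]
[ 0.5565 -0.4103  0.049 ] [342.9 322.4]
L 0.3257055077561057 handle 0.14812094484486274 yaw 0.05062196240741134 leg 0.05639499746473876
mid from rear [ 0.45632901 -0.41507016] from corner [ 0.45204002 -0.41528746]
[ 0.554  -0.3345  0.03  ]
[ 0.5562 -0.4677  0.03  ]
[ 0.3983 -0.4692  0.03  ]
[ 0.3962 -0.3369  0.03  ]
```

View pics/rs.png

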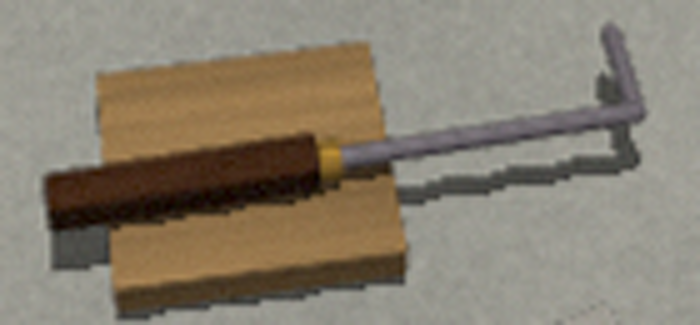

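Things that could be taken for what I want: the rod at (440,205), against the pen on paper at (505,173). The white cassettes at (308,185), (336,187) and (364,187), against the yellow (407,303) and green (462,288) ones. The rod is confirmed in the crop: brown handle, steel hook with its leg to the left. There are three cassettes. Those in bays 0 and -84 have black caps at the back, so they need turning. The one in bay -168 already has its spigot at the back.

```bash
cat > plan.py <<'E'
import sys
from h import *
def rackw(x,y,z=0):
    p=np.load("rack.npy");c,s=np.cos(p[2]),np.sin(p[2]);return np.array([p[0]+c*x-s*y,p[1]+s*x+c*y,z])
def down(psi):
    x=np.array([np.cos(psi),np.sin(psi),0]);z=np.array([0,0,-1.]);return np.c_[x,np.cross(z,x),z]
def plan(legs):
    o=ctrl.get_obs();p=np.array(o["tool_pos"]);Rm=R.from_rotvec(o["tool_rot"]).as_matrix()
    print("at",p.round(4),"psi %.3f"%np.arctan2(Rm[1,0],Rm[0,0]),"q1 %.2f q6 %.2f"%(o["q"][0],o["q"][5]),"t %.1f open %.4f"%(o["t"],o["opening"]),"F",np.round(o["contact_force"],1))
    for pos,psi in legs:
        if psi is not None:
            Rt=down(psi); rv=R.from_matrix(Rm.T@Rt).as_rotvec()
            if rv[2]<-3.1: pass
            n=max(1,int(np.ceil(np.abs(rv).max()/.1-.001)))
            if np.abs(rv).max()>.002: print("turn x%d:"%n,(rv/.1/n).round(3))
            Rm=Rt
        d=Rm.T@(np.array(pos)-p)
        n=max(1,int(np.ceil(np.abs(d).max()/.025-.001)))
        print("shift x%d:"%n,(d/.025/n).round(3),"->",np.round(pos,4));p=np.array(pos)
E
python3 - <<'E'
from plan import *
plan([((.5,.1,.25),-1.526),((.454,-.415,.2),None),((.454,-.415,.036),None)])
E
```

```text
at [0.2218 0.5843 0.2312] psi 1.208 q1 1.09 q6 -0.12 t 0.5 open 0.0855 F [-0.5 -0.3 -0.6]
turn x28: [0.    0.    0.976]
shift x20: [ 0.992 -0.513 -0.038] -> [0.5  0.1  0.25]
shift x21: [0.976 0.131 0.095] -> [ 0.454 -0.415  0.2  ]
shift x7: [0.    0.    0.937] -> [ 0.454 -0.415  0.036]
```

Request:
{"api": "step_arm", "payload": {
  "increments": "0 0 0 0 0 1;0 0 0 0 0 1;0 0 0 0 0 1;0 0 0 0 0 1;0 0 0 0 0 1;0 0 0 0 0 1;0 0 0 0 0 1;0 0 0 0 0 1;0 0 0 0 0 1;0 0 0 0 0 1;0 0 0 0 0 1;0 0 0 0 0 1",
  "fingers": 0.2,
  "newtons": 80
}}

```text
t: 1.45
tool_pos: [0.2218, 0.5843, 0.2314]
tool_rot: [-3.141, -0.005, -0.0]
contact_force: [-0.1, -0.3, 0.1]
opening: 0.0514
```

Request:
{"api": "step_arm", "payload": {
  "increments": "0 0 0 0 0 1;0 0 0 0 0 1;0 0 0 0 0 1;0 0 0 0 0 1;0 0 0 0 0 1;0 0 0 0 0 1;0 0 0 0 0 1;0 0 0 0 0 1;0 0 0 0 0 1;0 0 0 0 0 1;0 0 0 0 0 1;0 0 0 0 0 1"
}}

```text
t: 2.45
tool_pos: [0.2218, 0.5843, 0.2313]
tool_rot: [-2.596, 1.77, 0.0]
contact_force: [-0.1, -0.1, 0.1]
opening: 0.0515
```

Request:
{"api": "step_arm", "payload": {
  "increments": "0 0 0 0 0 1;0 0 0 0 0 1;0 0 0 0 0 1;0 0 0 0 0 0.3;0 0 0 0 0 0"
}}

```text
t: 2.87
tool_pos: [0.2218, 0.5843, 0.2313]
tool_rot: [2.275, -2.167, -0.0]
contact_force: [1.0, 0.3, -0.2]
opening: 0.051
```

Request:
{"api": "step_arm", "payload": {
  "increments": "1 -0.5 0 0 0 0;1 -0.5 0 0 0 0;1 -0.5 0 0 0 0;1 -0.5 0 0 0 0;1 -0.5 0 0 0 0;1 -0.5 0 0 0 0;1 -0.5 0 0 0 0;1 -0.5 0 0 0 0;1 -0.5 0 0 0 0;1 -0.5 0 0 0 0;1 -0.5 0 0 0 0;1 -0.5 0 0 0 0"
}}

```text
t: 3.87
tool_pos: [0.3867, 0.2908, 0.2315]
tool_rot: [-2.276, 2.165, -0.0]
contact_force: [0.1, 0.7, 0.7]
opening: 0.0508
```

Request:
{"api": "step_arm", "payload": {
  "increments": "1 -0.5 0 0 0 0;1 -0.5 0 0 0 0;1 -0.5 0 0 0 0;1 -0.5 0 0 0 0;1 -0.5 0 0 0 0;1 -0.5 0 0 0 0;1 -0.5 0 0 0 0;1 -0.5 0 0 0 0;1 0.1 0 0 0 0;1 0.1 0 0 0 0;1 0.1 0 0 0 0;1 0.1 0 0 0 0"
}}

```text
t: 4.87
tool_pos: [0.4907, -0.0045, 0.2314]
tool_rot: [-2.276, 2.165, -0.0]
contact_force: [-0.3, -0.3, 0.2]
opening: 0.0511
```

Request:
{"api": "step_arm", "payload": {
  "increments": "1 0.1 0 0 0 0;1 0.1 0 0 0 0;1 0.1 0 0 0 0;1 0.1 0 0 0 0;1 0.1 0 0 0 0;1 0.1 0 0 0 0;1 0.1 0 0 0 0;1 0.1 0 0 0 0;1 0.1 0 0 0 0;1 0.1 0 0 0 0;1 0.1 0 0 0 0;1 0.1 0 0 0 0"
}}

```text
t: 5.87
tool_pos: [0.4752, -0.3057, 0.2314]
tool_rot: [-2.276, 2.165, -0.001]
contact_force: [0.2, -0.5, -0.1]
opening: 0.0512
```

```bash
python3 - <<'E'
from plan import *
plan([((.454,-.415,.2),-1.526)])
w=snap("wrist");cv2.imwrite("pics/w1.png",w["pixels"][:,:,::-1])
E
```

```text
at [ 0.4752 -0.3057  0.2314] psi -1.521 q1 -0.70 q6 0.82 t 5.9 open 0.0512 F [ 0.2 -0.5 -0.1]
turn x1: [-0.003 -0.002  0.049]
shift x5: [0.866 0.209 0.252] -> [ 0.454 -0.415  0.2  ]
```

View pics/w1.png

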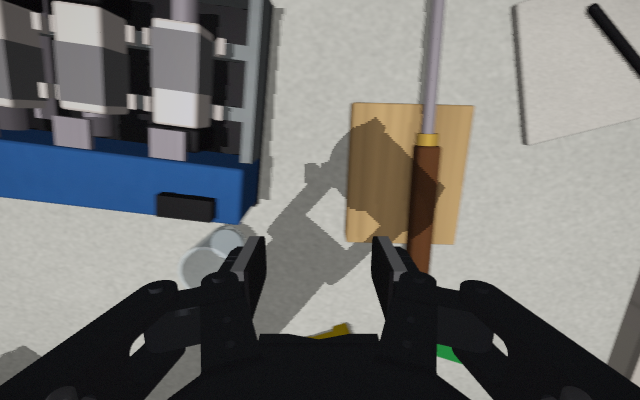

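The wrist view shows the rod handle running from (427,147) down to (420,270), with the block under it. Now I'll move above it.

Request:
{"api": "step_arm", "payload": {
  "increments": "0.9 0.2 0 0 0 0;0.9 0.2 0 0 0 0;0.9 0.2 0 0 0 0;0.9 0.2 0 0 0 0;0.8 0.2 0 0 0 0;0 0 0 0 0 0"
}}

```text
t: 6.42
tool_pos: [0.4549, -0.4184, 0.2312]
tool_rot: [2.272, -2.168, 0.001]
contact_force: [0.3, -0.0, -0.6]
opening: 0.0514
```

```bash
python3 - <<'E'
from plan import *
plan([((.454,-.415,.1),-1.526)])
w=snap("wrist");cv2.imwrite("pics/w2.png",w["pixels"][:,:,::-1])
E
```

```text
at [ 0.4549 -0.4184  0.2312] psi -1.524 q1 -0.86 q6 0.66 t 6.4 open 0.0514 F [ 0.3 -0.  -0.6]
shift x6: [-0.023  0.005  0.875] -> [ 0.454 -0.415  0.1  ]
```

View pics/w2.png

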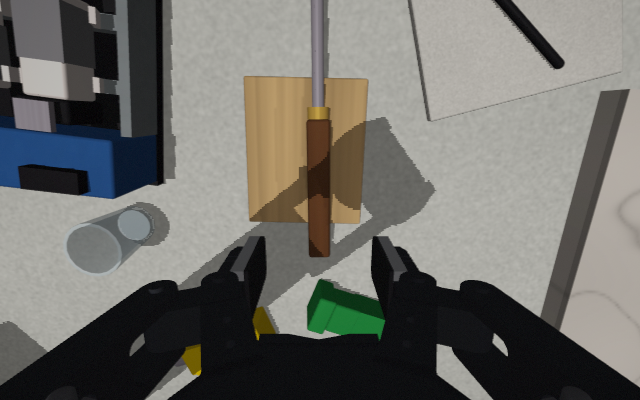

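```bash
python3 - <<'E'
from plan import *
w=snap("wrist");
for uv in [(318.5,121),(318,236),(318,256)]: print(onz(w,*uv,.056).round(4), onz(w,*uv,.03).round(4))
print(onz(w,318,20,.049))
crop(w,280,60,380,270,3,"w2c.png")
E
```

```text
[ 0.5134 -0.4128  0.056 ] [ 0.5128 -0.4128  0.03  ]
[ 0.391  -0.4181  0.056 ] [ 0.3804 -0.4186  0.03  ]
[ 0.3671 -0.4193  0.056 ] [ 0.3546 -0.4198  0.03  ]
[ 0.60522451 -0.40790855  0.049     ]
```

View pics/w2c.png

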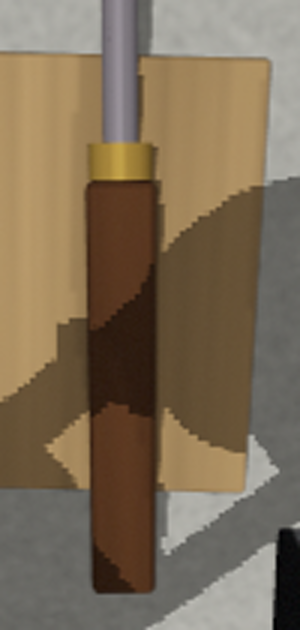

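Request:
{"api": "step_arm", "payload": {
  "increments": "-0.12 0 0.9 0 0 0;0 0 0.9 0 0 0;0 0 0.9 0 0 0;0 0 0.9 0 0 0;0 0 0.9 0 0 0;0 0 0.9 0 0 0;0 0 0.9 0 0 0;0 0 0.9 0 0 0;0 0 0.6 0 0 0;0 0 0 0 0 0;0 0 0 0 0 0"
}}

```text
t: 7.43
tool_pos: [0.4556, -0.4109, 0.0356]
tool_rot: [-2.276, 2.165, 0.003]
contact_force: [1.0, 0.4, 1.5]
opening: 0.0513
```

Request:
{"api": "step_arm", "payload": {
  "increments": "0 0 0 0 0 0;0 0 0 0 0 0;0 0 0 0 0 0;0 0 0 0 0 0;0 0 0 0 0 0;0 0 0 0 0 0;0 0 0 0 0 0;0 0 0 0 0 0",
  "fingers": -1,
  "newtons": 100
}}

```text
t: 8.1
tool_pos: [0.4571, -0.414, 0.0393]
tool_rot: [2.275, -2.166, 0.007]
contact_force: [-0.2, 0.4, 6.4]
opening: 0.0214
```

Request:
{"api": "step_arm", "payload": {
  "increments": "0 0 -0.3 0 0 0;0 0 -0.6 0 0 0;0 0 -1 0 0 0;0 0 -1 0 0 0;0 0 -1 0 0 0;0 0 -1 0 0 0;0 0 -1 0 0 0;0 0 0 0 0 0;0 0 0 0 0 0"
}}

```text
t: 8.85
tool_pos: [0.4562, -0.413, 0.1856]
tool_rot: [2.275, -2.166, 0.005]
contact_force: [-0.0, 0.5, -1.5]
opening: 0.0215
```

```bash
python3 - <<'E'
from plan import *
plan([(rackw(-.026-.03,-.03-.06,.137),np.load("rack.npy")[2]-np.pi/2)])
for n in("wrist","side","top"):
  w=snap(n);cv2.imwrite(f"pics/{n}3.png",w["pixels"][:,:,::-1])
E
```

```text
at [ 0.4562 -0.413   0.1856] psi -1.522 q1 -0.86 q6 0.67 t 8.8 open 0.0215 F [-0.   0.5 -1.5]
turn x2: [-0.012 -0.012  0.618]
shift x14: [-0.936 -0.108  0.139] -> [ 0.5183 -0.0893  0.137 ]
```

View pics/side3.png

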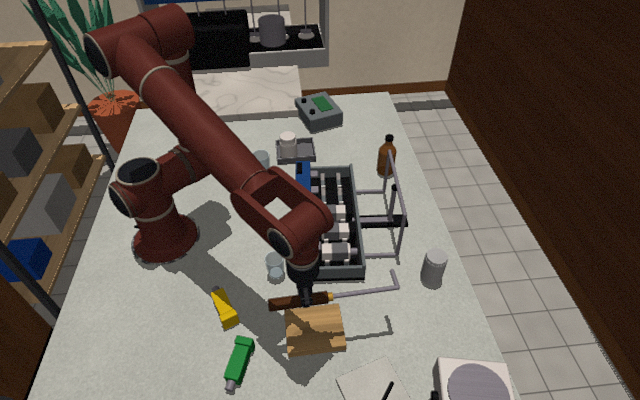

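View pics/wrist3.png

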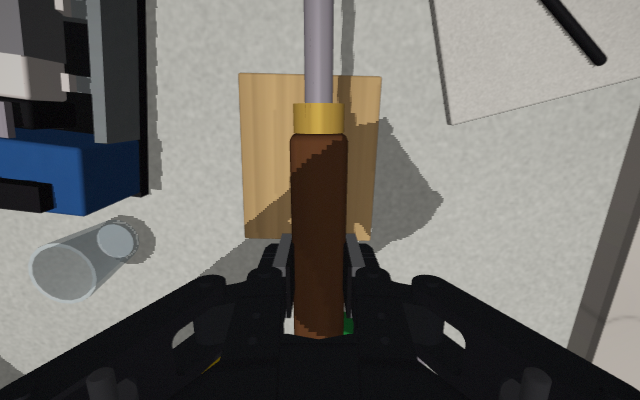

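```bash
python3 - <<'E'
from plan import *
y=np.load("rack.npy")[2]-np.pi/2
plan([(rackw(-.12,-.09,.185),y),(rackw(-.12,-.09,.133),None),(rackw(-.012,-.09,.133),None),(rackw(-.012,-.03,.133),None)])
E
```

```text
at [ 0.4547 -0.4113  0.1811] psi -1.522 q1 -0.86 q6 0.67 t 9.0 open 0.0215 F [ 0.5 -0.6 -3.1]
turn x2: [0.014 0.016 0.618]
shift x14: [-0.931  0.07  -0.011] -> [ 0.4545 -0.0845  0.185 ]
shift x3: [0.    0.    0.693] -> [ 0.4545 -0.0845  0.133 ]
shift x5: [ 0.    -0.864  0.   ] -> [ 0.5622 -0.0926  0.133 ]
shift x3: [-0.8 -0.   0. ] -> [ 0.5667 -0.0328  0.133 ]
```

Request:
{"api": "step_arm", "payload": {
  "increments": "0 0 0 0 0 0.6;0 0 0 0 0 0.6;-0.9 0.07 0 0 0 0;-0.9 0.07 0 0 0 0;-0.9 0.07 0 0 0 0;-0.9 0.07 0 0 0 0;-0.9 0.07 0 0 0 0;-0.9 0.07 0 0 0 0;-0.9 0.07 0 0 0 0;-0.9 0.07 0 0 0 0;-0.9 0.07 0 0 0 0;-0.9 0.07 0 0 0 0"
}}

```text
t: 10.0
tool_pos: [0.453, -0.1851, 0.1813]
tool_rot: [2.14, -2.299, -0.006]
contact_force: [0.2, -0.7, -2.1]
opening: 0.0217
```

Request:
{"api": "step_arm", "payload": {
  "increments": "-0.9 0.07 0 0 0 0;-0.9 0.07 0 0 0 0;-0.9 0.07 0 0 0 0;-0.9 0.07 0 0 0 0;0 0 0.6 0 0 0;0 0 0.6 0 0 0;0 0 0.7 0 0 0;0 0 0 0 0 0;0 0 0 0 0 0"
}}

```text
t: 10.75
tool_pos: [0.4518, -0.0958, 0.1337]
tool_rot: [2.139, -2.297, -0.008]
contact_force: [0.1, -0.1, -1.4]
opening: 0.0212
```

```bash
python3 - <<'E'
from plan import *
y=np.load("rack.npy")[2]-np.pi/2
plan([(rackw(-.12,-.09,.133),y),(rackw(-.012,-.09,.133),None),(rackw(-.012,-.03,.133),None)])
t=snap("top");s=snap("side")
crop(t,215,85,400,240,4,"t4.png")
crop(s,255,140,415,290,4,"s4.png")
E
```

```text
at [ 0.4518 -0.0958  0.1337] psi -1.642 q1 -0.37 q6 1.27 t 10.8 open 0.0212 F [ 0.1 -0.1 -1.4]
turn x1: [0.055 0.017 0.036]
shift x1: [-0.457 -0.075  0.027] -> [ 0.4545 -0.0845  0.133 ]
shift x5: [ 0.    -0.864  0.   ] -> [ 0.5622 -0.0926  0.133 ]
shift x3: [-0.8 -0.   0. ] -> [ 0.5667 -0.0328  0.133 ]
```

View pics/t4.png

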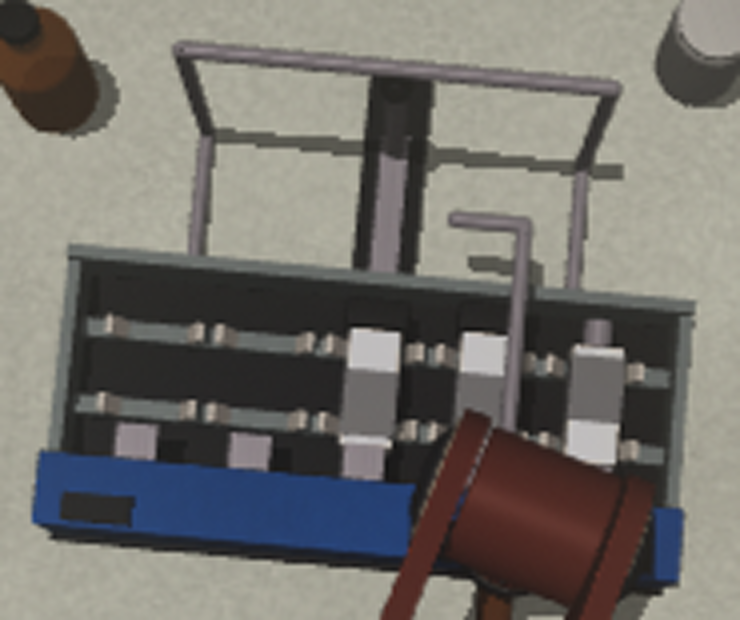

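View pics/s4.png

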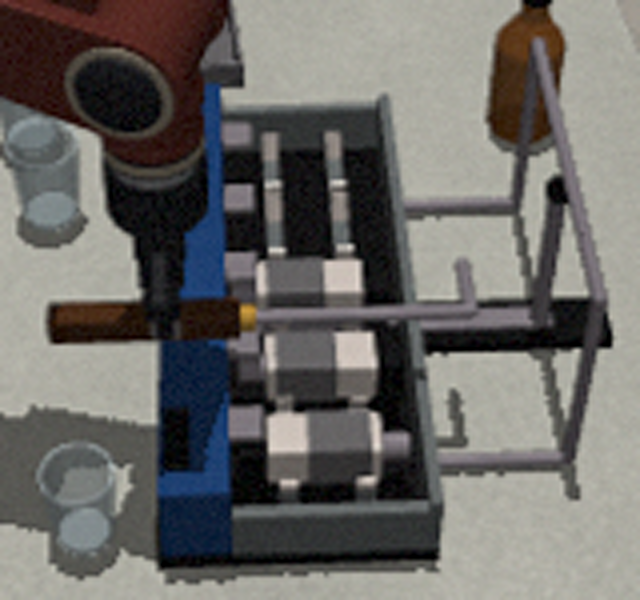

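```bash
cat > hook.py <<'E'
from plan import *
t=snap("top");s=snap("side")
T=lambda u,v:(215+(u+.5)/4-.5,85+(v+.5)/4-.5)
S=lambda u,v:(255+(u+.5)/4-.5,140+(v+.5)/4-.5)
r=np.load("rack.npy");M=np.array([[np.cos(r[2]),np.sin(r[2])],[-np.sin(r[2]),np.cos(r[2])]])
def rk(p): return np.r_[M@(p[:2]-r[:2]),p[2]].round(4)
import sys
a=list(map(float,sys.argv[1:]))
for i in range(0,len(a),4):
    p,e=tri(t,T(a[i],a[i+1]),s,S(a[i+2],a[i+3]));print("rack",rk(p),"err %.4f"%e,"tool-rel",rk(ctrl.get_obs()["tool_pos"]))
E
python3 hook.py 523 223 471 311 452 218 463 262   396 93 558 188
```

```text
rack [ 0.1183 -0.0989  0.1345] err 0.0010 tool-rel [-0.1193 -0.1024  0.1373]
rack [ 0.1175 -0.0474  0.1364] err 0.0023 tool-rel [-0.1193 -0.1024  0.1373]
rack [0.1968 0.0005 0.1692] err 0.0048 tool-rel [-0.1193 -0.1024  0.1373]
```

Request:
{"api": "step_arm", "payload": {
  "increments": "0 -0.9 0 0 0 0;0 -0.9 0 0 0 0;0 -0.9 0 0 0 0;0 -0.9 0 0 0 0;0 -0.8 0 0 0 0;0 0 0 0 0 0;0 0 0 0 0 0"
}}

```text
t: 11.53
tool_pos: [0.5643, -0.1046, 0.1371]
tool_rot: [-2.141, 2.299, -0.001]
contact_force: [-0.2, 0.5, -1.8]
opening: 0.0214
```

```bash
python3 - <<'E'
from plan import *
plan([])
t=snap("top");s=snap("side")
crop(t,215,85,400,240,4,"t5.png")
crop(s,255,140,415,290,4,"s5.png")
E
python3 hook.py
```

```text
at [ 0.5643 -0.1046  0.1371] psi -1.642 q1 -0.31 q6 1.33 t 11.5 open 0.0214 F [-0.2  0.5 -1.8]
```

View pics/t5.png

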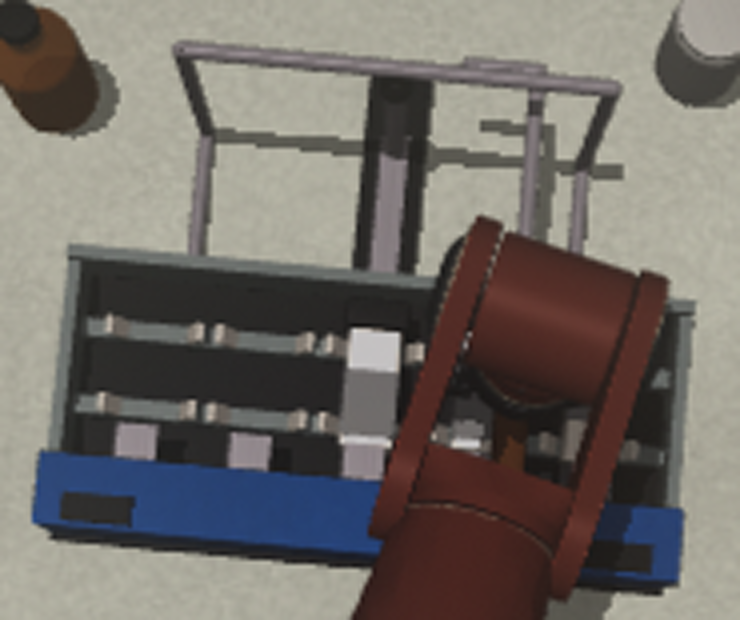

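View pics/s5.png

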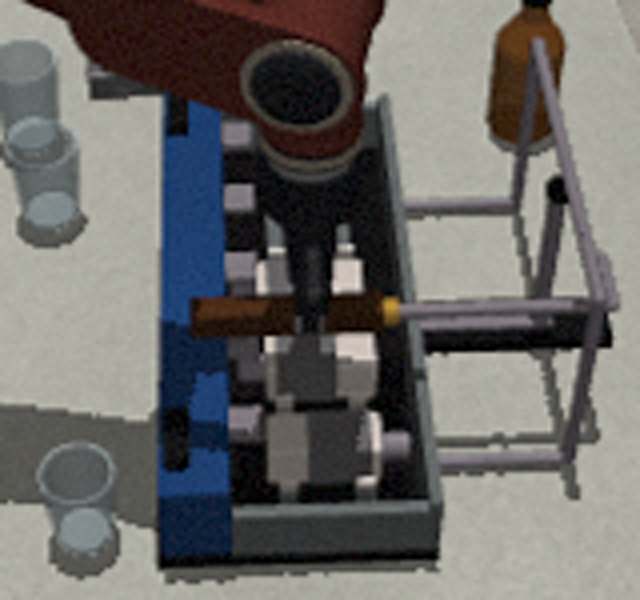

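Request:
{"api": "step_arm", "payload": {
  "increments": "-0.7 0 0 0 0 0;-0.7 0 0 0 0 0;-0.7 0 0 0 0 0;-0.7 0 0 0 0 0;0 0 0 0 0 0;0 0 0 0 0 0"
}}

```text
t: 12.23
tool_pos: [0.5678, -0.0341, 0.1365]
tool_rot: [2.142, -2.297, 0.001]
contact_force: [-0.2, 0.2, -1.9]
opening: 0.0215
```

```bash
python3 - <<'E'
from plan import *
plan([])
t=snap("top");s=snap("side")
crop(t,215,85,400,240,4,"t6.png")
crop(s,355,150,415,250,6,"s6.png")
E
```

```text
at [ 0.5678 -0.0341  0.1365] psi -1.641 q1 -0.19 q6 1.45 t 12.2 open 0.0215 F [-0.2  0.2 -1.9]
```

View pics/t6.png

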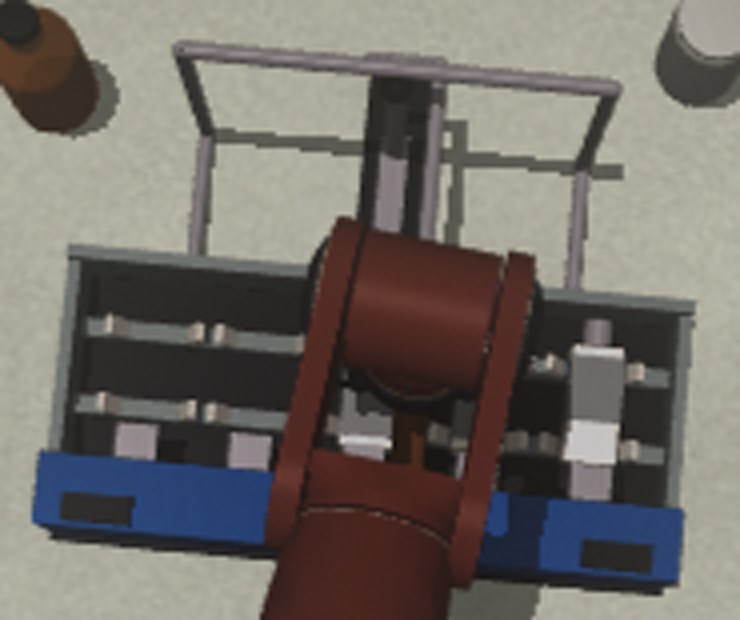

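View pics/s6.png

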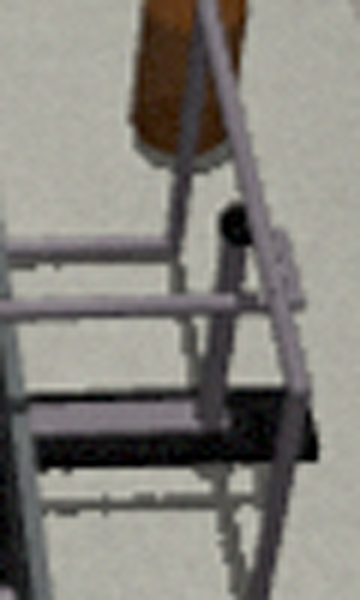

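Request:
{"api": "step_arm", "payload": {
  "increments": "0 0.4 0 0 0 0;0 0.4 0 0 0 0;0 0.4 0 0 0 0;0 0.4 0 0 0 0;0 0.4 0 0 0 0;0 0.3 0 0 0 0;0 0 0 0 0 0;0 0 0 0 0 0"
}}

```text
t: 13.0
tool_pos: [0.5099, -0.0304, 0.1361]
tool_rot: [2.14, -2.298, -0.002]
contact_force: [-0.2, -0.8, -2.4]
opening: 0.0217
```

Request:
{"api": "step_arm", "payload": {
  "increments": "0 0.2 0 0 0 0;0 0.1 0 0 0 0;0 0 0 0 0 0;0 0 0 0 0 0"
}}

```text
t: 13.33
tool_pos: [0.5055, -0.03, 0.1372]
tool_rot: [-2.138, 2.296, -0.006]
contact_force: [8.2, -0.2, -3.3]
opening: 0.0216
```

```bash
python3 - <<'E'
from plan import *
plan([])
t=snap("top");s=snap("side")
crop(t,215,85,400,240,4,"t7.png")
crop(s,255,140,415,290,4,"s7.png")
E
```

```text
at [ 0.5055 -0.03    0.1372] psi -1.642 q1 -0.21 q6 1.43 t 13.3 open 0.0216 F [ 8.2 -0.2 -3.3]
```

View pics/t7.png

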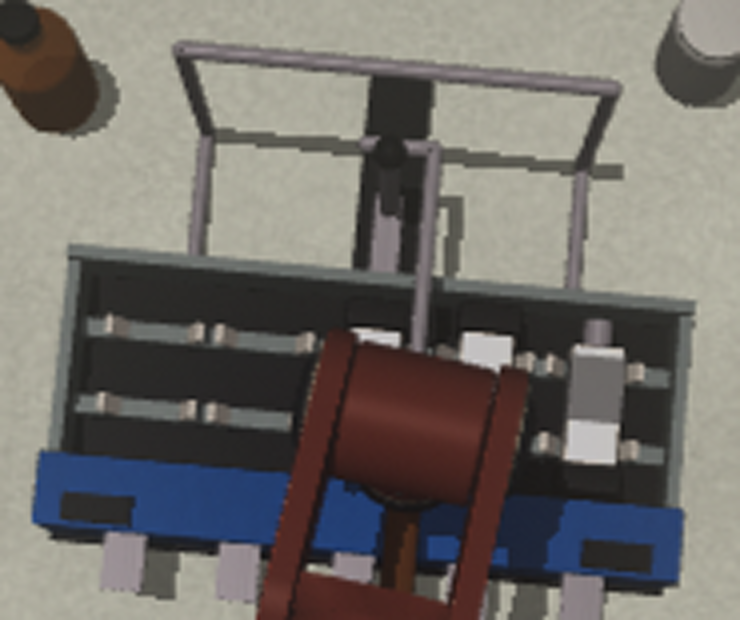

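View pics/s7.png

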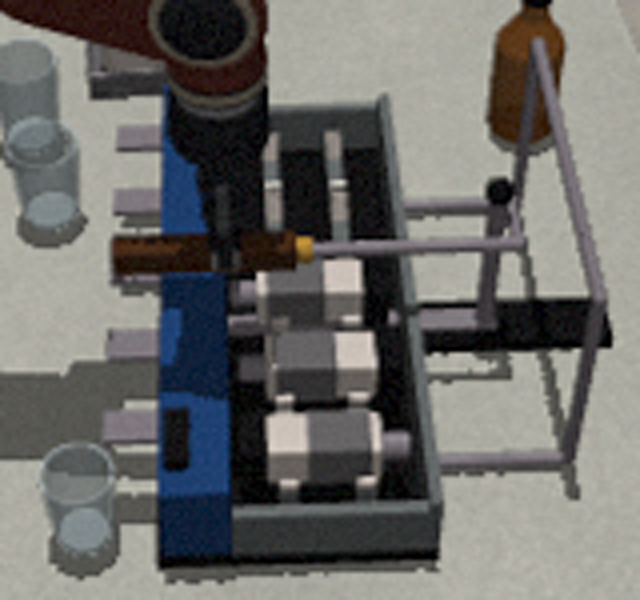

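```bash
python3 hook.py 390 151 499 191 434 150 523 243; python3 -c "
from plan import *
t=snap('top');s=snap('side')
for x in (.15,.16,.2):
  p=rackw(x,0,.169);print(x,(proj(t,p)-[215,85])*4,(proj(s,p)-[255,140])*4)
plan([])"
```

```text
rack [0.1517 0.0008 0.1686] err 0.0008 tool-rel [-0.0732 -0.0318  0.1372]
rack [ 0.1672 -0.03    0.1379] err 0.0045 tool-rel [-0.0732 -0.0318  0.1372]
0.15 [389.46243483 152.32454387] [496.09506819 189.76429877]
0.16 [390.73906057 138.5947769 ] [508.40145783 189.37928337]
0.2 [395.82398369  83.90779466] [557.62308399 187.8393448 ]
at [ 0.5055 -0.0299  0.1372] psi -1.642 q1 -0.21 q6 1.44 t 13.6 open 0.0214 F [ 8.7  1.1 -3.4]
```

Request:
{"api": "step_arm", "payload": {
  "increments": "0 0.15 0 0 0 0;0 0.1 0 0 0 0;0 0 0 0 0 0;0 0 0 0 0 0"
}}

```text
t: 13.97
tool_pos: [0.5052, -0.0296, 0.1402]
tool_rot: [-2.13, 2.288, -0.024]
contact_force: [26.4, 0.8, -7.1]
opening: 0.0215
```

```bash
python3 - <<'E'
from plan import *
plan([])
t=snap("top");s=snap("side")
crop(t,215,85,400,240,4,"t8.png")
crop(s,255,140,415,290,4,"s8.png")
E
```

```text
at [ 0.5052 -0.0296  0.1402] psi -1.642 q1 -0.21 q6 1.43 t 14.0 open 0.0215 F [26.4  0.8 -7.1]
```

View pics/s8.png

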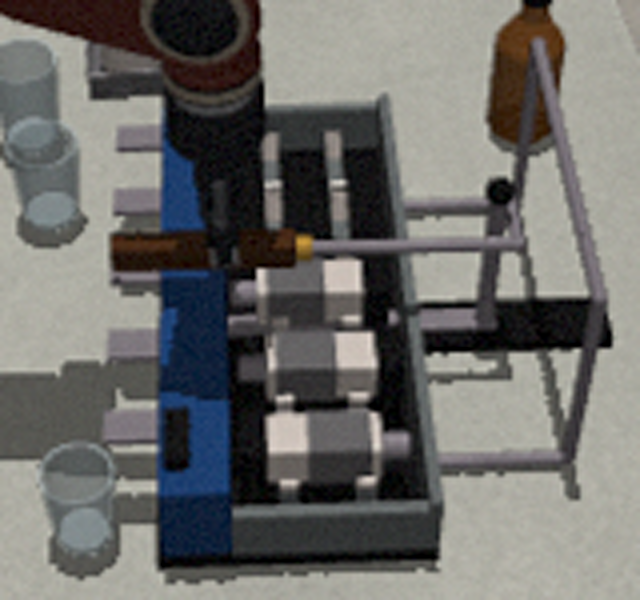

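Request:
{"api": "step_arm", "payload": {
  "increments": "0 -0.5 0 0 0 0;0 -0.4 0 0 0 0;0 0 0 0 0 0;0.7 0 0 0 0 0;0.7 0 0 0 0 0;0.7 0 0 0 0 0;0.7 0 0 0 0 0;0 0 0 0 0 0"
}}

```text
t: 14.73
tool_pos: [0.5137, -0.103, 0.1359]
tool_rot: [2.137, -2.3, -0.001]
contact_force: [-0.2, -0.3, -1.8]
opening: 0.0214
```

```bash
python3 - <<'E'
from plan import *
t=snap("top");s=snap("side")
crop(t,215,85,400,240,4,"t9.png")
crop(s,255,140,415,290,4,"s9.png")
bl=np.array([.476,-.402])
plan([(rackw(-.12,-.105,.137),None),(rackw(-.12,-.105,.187),None),((.458,-.414,.187),-1.522),((.458,-.414,.045),None)])
E
```

```text
at [ 0.514  -0.1009  0.1359] psi -1.643 q1 -0.34 q6 1.31 t 14.8 open 0.0215 F [-0.1 -0.7 -2. ]
shift x3: [ 0.04   0.807 -0.014] -> [ 0.4534 -0.0995  0.137 ]
shift x2: [-0.001  0.002 -1.   ] -> [ 0.4534 -0.0995  0.187 ]
turn x2: [ 0.007  0.005 -0.606]
shift x13: [0.967 0.033 0.   ] -> [ 0.458 -0.414  0.187]
shift x6: [0.    0.    0.947] -> [ 0.458 -0.414  0.045]
```

View pics/s9.png

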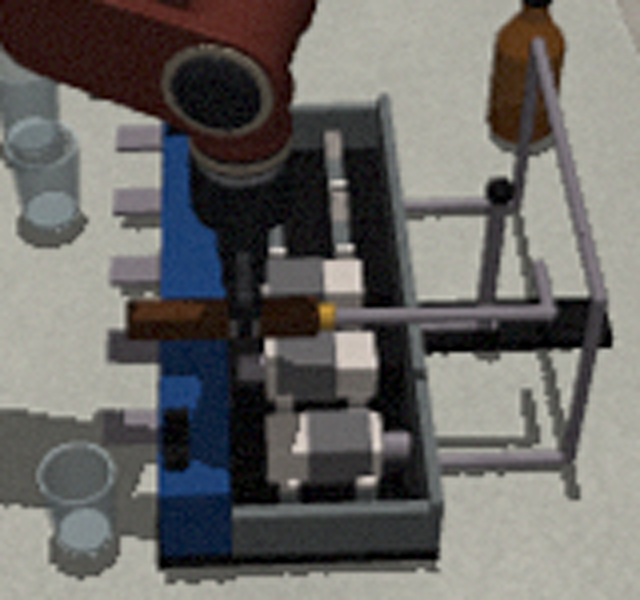

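Request:
{"api": "step_arm", "payload": {
  "increments": "0 0.8 0 0 0 0;0 0.8 0 0 0 0;0 0.8 0 0 0 0;0 0 -1 0 0 0;0 0 -1 0 0 0;0 0 0 0 0 -0.6;0 0 0 0 0 -0.6;0 0 0 0 0 0;1 0 0 0 0 0;1 0 0 0 0 0;1 0 0 0 0 0;1 0 0 0 0 0"
}}

```text
t: 15.83
tool_pos: [0.4595, -0.1965, 0.1856]
tool_rot: [-2.275, 2.167, 0.002]
contact_force: [-0.3, 0.4, -1.4]
opening: 0.022
```

Request:
{"api": "step_arm", "payload": {
  "increments": "1 0 0 0 0 0;1 0 0 0 0 0;1 0 0 0 0 0;1 0 0 0 0 0;1 0 0 0 0 0;1 0 0 0 0 0;1 0 0 0 0 0;1 0 0 0 0 0;0 0 0 0 0 0;0 0 0 0 0 0"
}}

```text
t: 16.67
tool_pos: [0.4693, -0.3962, 0.1853]
tool_rot: [-2.272, 2.169, 0.004]
contact_force: [0.2, -0.3, -1.6]
opening: 0.0215
```

```bash
python3 - <<'E'
from plan import *
plan([((.462,-.409,.12),-1.522),((.462,-.409,.045),None)])
E
```

```text
at [ 0.4693 -0.3962  0.1853] psi -1.524 q1 -0.82 q6 0.70 t 16.7 open 0.0215 F [ 0.2 -0.3 -1.6]
turn x1: [ 0.011  0.02  -0.022]
shift x3: [0.165 0.106 0.871] -> [ 0.462 -0.409  0.12 ]
shift x3: [0. 0. 1.] -> [ 0.462 -0.409  0.045]
```

Request:
{"api": "step_arm", "payload": {
  "increments": "0.2 0.1 0.9 0 0 0;0.2 0.1 0.9 0 0 0;0.1 0.1 0.9 0 0 0;0 0 0.9 0 0 0;0 0 0.9 0 0 0;0 0 0.7 0 0 0;0 0 0.2 0 0 0;0 0 0.2 0 0 0;0 0 0 0 0 0"
}}

```text
t: 17.42
tool_pos: [0.4627, -0.4081, 0.0458]
tool_rot: [-2.275, 2.166, 0.002]
contact_force: [-0.8, 0.2, -2.4]
opening: 0.0216
```

```bash
python3 - <<'E'
from plan import *
plan([])
s=snap("side");crop(s,245,250,425,370,4,"s10.png")
E
```

```text
at [ 0.4627 -0.4081  0.0458] psi -1.522 q1 -0.84 q6 0.68 t 17.4 open 0.0216 F [-0.8  0.2 -2.4]
```

View pics/s10.png

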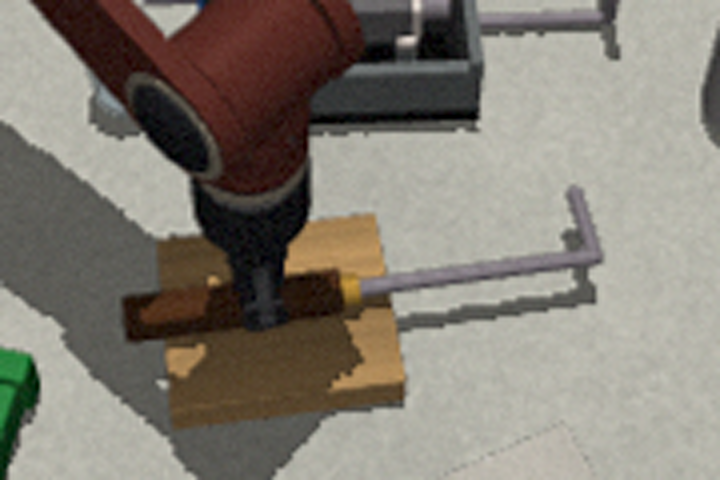

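Request:
{"api": "step_arm", "payload": {
  "increments": "0 0 0.1 0 0 0;0 0 0.1 0 0 0;0 0 0.05 0 0 0;0 0 0 0 0 0;0 0 0 0 0 0"
}}

```text
t: 17.88
tool_pos: [0.4627, -0.4093, 0.0403]
tool_rot: [-2.275, 2.167, -0.001]
contact_force: [-0.5, -0.2, -1.8]
opening: 0.0218
```

Request:
{"api": "step_arm", "payload": {
  "increments": "0 0 0 0 0 0;0 0 0 0 0 0;0 0 0 0 0 0;0 0 0 0 0 0;0 0 0 0 0 0",
  "fingers": 0.1
}}

```text
t: 18.3
tool_pos: [0.4628, -0.4093, 0.0404]
tool_rot: [2.275, -2.167, 0.001]
contact_force: [1.7, 0.7, -0.4]
opening: 0.0466
```

Request:
{"api": "step_arm", "payload": {
  "increments": "0 0 -1 0 0 0;0 0 -1 0 0 0;0 0 -1 0 0 0;0 0 -1 0 0 0;0 0 -1 0 0 0;0 0 -1 0 0 0;0 0 -1 0 0 0;0 0 0 0 0 0",
  "fingers": 0.5
}}

```text
t: 18.97
tool_pos: [0.4648, -0.4114, 0.2224]
tool_rot: [2.274, -2.166, 0.017]
contact_force: [-0.4, -0.6, 1.5]
opening: 0.0643
```

```bash
python3 - <<'E'
from plan import *
y=np.load("rack.npy")[2]-np.pi/2
plan([(rackw(0,-.084,.21),y)])
s=snap("side");crop(s,245,250,425,370,4,"s11.png")
E
```

```text
at [ 0.4648 -0.4114  0.2224] psi -1.522 q1 -0.84 q6 0.68 t 19.0 open 0.0643 F [-0.4 -0.6  1.5]
turn x2: [-0.038 -0.041  0.618]
shift x14: [-0.946 -0.244  0.035] -> [ 0.5746 -0.0875  0.21  ]
```

View pics/s11.png

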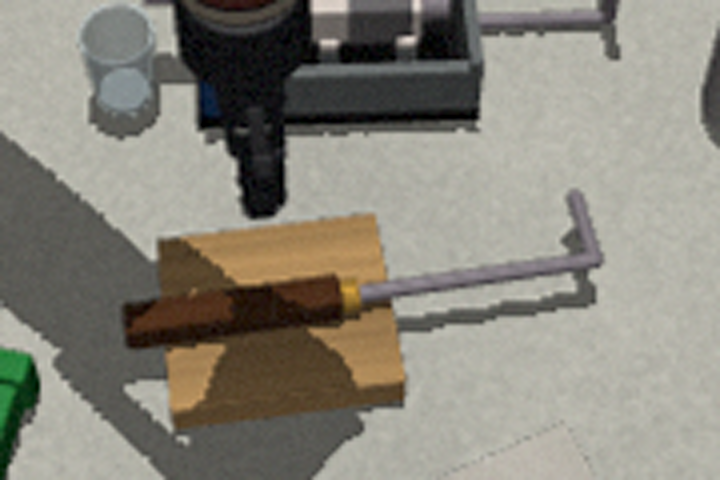

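Request:
{"api": "step_arm", "payload": {
  "increments": "0 0 0 0 0 0.6;0 0 0 0 0 0.6;-0.95 -0.25 0 0 0 0;-0.95 -0.25 0 0 0 0;-0.95 -0.25 0 0 0 0;-0.95 -0.25 0 0 0 0;-0.95 -0.25 0 0 0 0;-0.95 -0.25 0 0 0 0;-0.95 -0.25 0 0 0 0;-0.95 -0.25 0 0 0 0;-0.95 -0.25 0 0 0 0;-0.95 -0.25 0 0 0 0"
}}

```text
t: 20.02
tool_pos: [0.5414, -0.1751, 0.2132]
tool_rot: [2.14, -2.299, -0.004]
contact_force: [-0.6, -0.9, 0.6]
opening: 0.0643
```

Request:
{"api": "step_arm", "payload": {
  "increments": "-0.95 -0.25 0 0 0 0;-0.95 -0.25 0 0 0 0;-0.95 -0.25 0 0 0 0;-0.95 -0.25 0 0 0 0;0 0 0 0 0 0;0 0 0 0 0 0"
}}

```text
t: 20.52
tool_pos: [0.5731, -0.0826, 0.2134]
tool_rot: [2.142, -2.296, -0.003]
contact_force: [0.4, -0.2, 0.2]
opening: 0.0636
```

```bash
python3 - <<'E'
from plan import *
y=np.load("rack.npy")[2]-np.pi/2
plan([(rackw(0,-.084,.21),y)])
w=snap("wrist");cv2.imwrite("pics/w12.png",w["pixels"][:,:,::-1])
E
```

```text
at [ 0.5731 -0.0826  0.2134] psi -1.640 q1 -0.27 q6 1.37 t 20.5 open 0.0636 F [ 0.4 -0.2  0.2]
turn x1: [0.025 0.002 0.058]
shift x1: [ 0.191 -0.077  0.134] -> [ 0.5746 -0.0875  0.21  ]
```

View pics/w12.png

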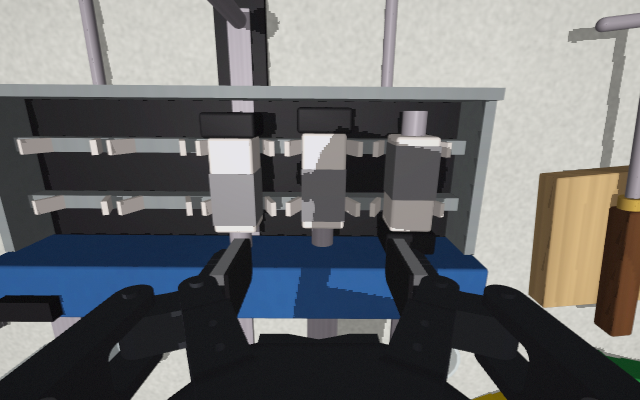

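```bash
python3 - <<'E'
from plan import *
w=snap("wrist")
crop(w,180,80,450,260,3,"w12c.png")
r=np.load("rack.npy");M=np.array([[np.cos(r[2]),np.sin(r[2])],[-np.sin(r[2]),np.cos(r[2])]])
rk=lambda p:np.r_[M@(p[:2]-r[:2]),p[2]].round(4)
for n,uv,z in [("backwall L",(0,90),.075),("bwR",(504,96),.075)]: print(n,rk(onz(w,*uv,z)))
E
```

```text
backwall L [0.0812 0.1947 0.075 ]
bwR [ 0.0785 -0.2385  0.075 ]
```

View pics/w12c.png

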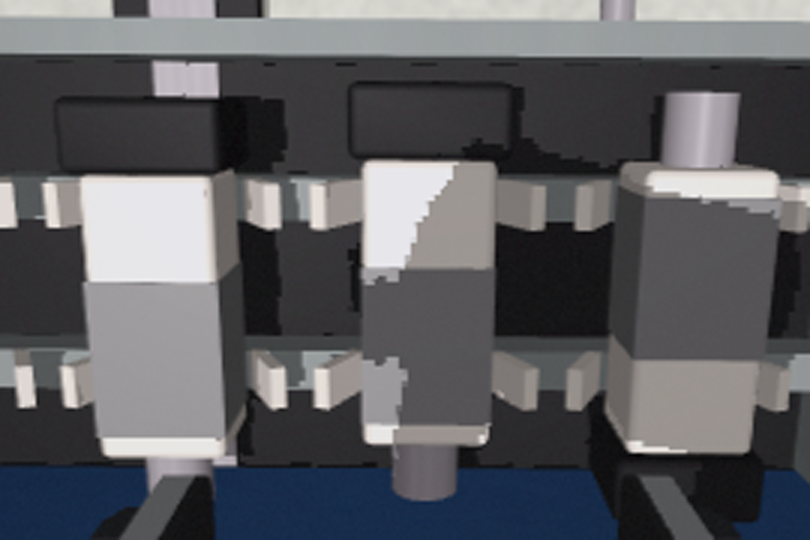

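```bash
python3 - <<'E'
from plan import *
w=snap("wrist")
r=np.load("rack.npy");M=np.array([[np.cos(r[2]),np.sin(r[2])],[-np.sin(r[2]),np.cos(r[2])]])
rk=lambda p:np.r_[M@(p[:2]-r[:2]),p[2]].round(4)
C=lambda u,v:(180+(u+.5)/3-.5,80+(v+.5)/3-.5)
for n,qs in {"-84":[(363,162),(496,162),(363,425),(491,425)],"0":[(81,174),(218,174),(101,440),(225,440)]}.items():
    P=np.array([rk(onz(w,*C(*q),.077)) for q in qs]);print(n,P.tolist(),P.mean(0))
E
```

```text
-84 [[0.0459, -0.0636, 0.077], [0.0461, -0.1028, 0.077], [-0.0361, -0.0627, 0.077], [-0.0359, -0.1033, 0.077]] [ 0.005  -0.0831  0.077 ]
0 [[0.0421, 0.0198, 0.077], [0.0423, -0.0207, 0.077], [-0.0415, 0.0209, 0.077], [-0.0413, -0.0186, 0.077]] [0.0004  0.00035 0.077  ]
```

```bash
python3 - <<'E'
from plan import *
y=np.load("rack.npy")[2]-np.pi/2
plan([(rackw(0.003,-.083,.21),y),(rackw(0.003,-.083,.04),None)])
E
```

```text
at [ 0.5731 -0.0844  0.2142] psi -1.643 q1 -0.27 q6 1.37 t 20.7 open 0.0642 F [-0.1 -0.   0. ]
turn x1: [ 0.013 -0.001  0.028]
shift x1: [ 0.081 -0.192  0.168] -> [ 0.5777 -0.0867  0.21  ]
shift x7: [0.    0.    0.971] -> [ 0.5777 -0.0867  0.04  ]
```

Request:
{"api": "step_arm", "payload": {
  "increments": "0.1 -0.2 0 0 0 0;0 0 0.9 0 0 0;0 0 0.9 0 0 0;0 0 0.9 0 0 0;0 0 0.9 0 0 0;0 0 0 0 0 0;0 0 0 0 0 0"
}}

```text
t: 21.25
tool_pos: [0.5774, -0.0871, 0.1237]
tool_rot: [2.138, -2.299, -0.004]
contact_force: [0.2, -1.0, -0.1]
opening: 0.0643
```

```bash
python3 - <<'E'
from plan import *
y=np.load("rack.npy")[2]-np.pi/2
plan([(rackw(0.003,-.083,.04),y)])
w=snap("wrist");cv2.imwrite("pics/w13.png",w["pixels"][:,:,::-1])
E
```

```text
at [ 0.5774 -0.0871  0.1237] psi -1.643 q1 -0.28 q6 1.37 t 21.2 open 0.0643 F [ 0.2 -1.  -0.1]
turn x1: [0.032 0.006 0.024]
shift x4: [-0.004 -0.002  0.837] -> [ 0.5777 -0.0867  0.04  ]
```

View pics/w13.png

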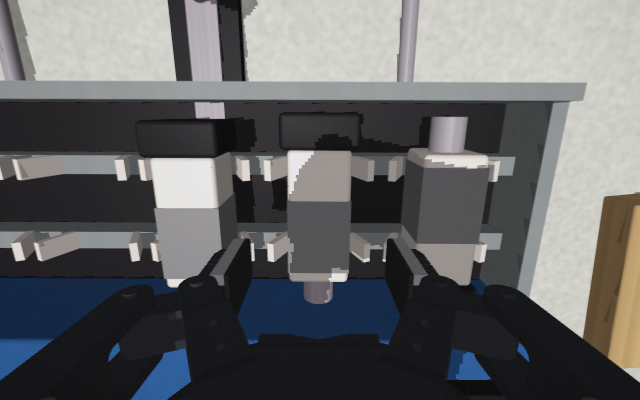

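Request:
{"api": "step_arm", "payload": {
  "increments": "0 0 0.8 0 0 0;0 0 0.8 0 0 0;0 0 0.8 0 0 0;0 0 0.8 0 0 0;0 0 0.1 0 0 0;0 0 0 0 0 0;0 0 0 0 0 0"
}}

```text
t: 21.88
tool_pos: [0.58, -0.0871, 0.0448]
tool_rot: [-2.14, 2.298, -0.005]
contact_force: [-0.4, 0.5, -0.4]
opening: 0.0642
```

Request:
{"api": "step_arm", "payload": {
  "increments": "0 0 0 0 0 0;0 0 0 0 0 0;0 0 0 0 0 0;0 0 0 0 0 0;0 0 0 0 0 0;0 0 0 0 0 0",
  "fingers": -1,
  "newtons": 80
}}

```text
t: 22.38
tool_pos: [0.5802, -0.0871, 0.0451]
tool_rot: [-2.14, 2.298, -0.006]
contact_force: [0.0, 0.0, 5.9]
opening: 0.039
```

Request:
{"api": "step_arm", "payload": {
  "increments": "0 0 -0.4 0 0 0;0 0 -0.8 0 0 0;0 0 -0.8 0 0 0;0 0 -0.8 0 0 0;0 0 -0.8 0 0 0;0 0 -0.8 0 0 0;0 0 -0.8 0 0 0;0 0 0 0 0 0"
}}

```text
t: 23.05
tool_pos: [0.5805, -0.087, 0.1775]
tool_rot: [-2.138, 2.296, -0.01]
contact_force: [0.6, 0.5, -2.4]
opening: 0.0386
```

```bash
python3 - <<'E'
from plan import *
y=np.load("rack.npy")[2]+np.pi/2
plan([(rackw(0.0,-.084,.165),y)])
w=snap("wrist");cv2.imwrite("pics/w14.png",w["pixels"][:,:,::-1])
E
```

```text
at [ 0.5805 -0.087   0.1775] psi -1.642 q1 -0.28 q6 1.37 t 23.1 open 0.0386 F [ 0.6  0.5 -2.4]
turn x32: [ 0.001 -0.004 -0.981]
shift x1: [-0.037 -0.233  0.501] -> [ 0.5746 -0.0875  0.165 ]
```

View pics/w14.png

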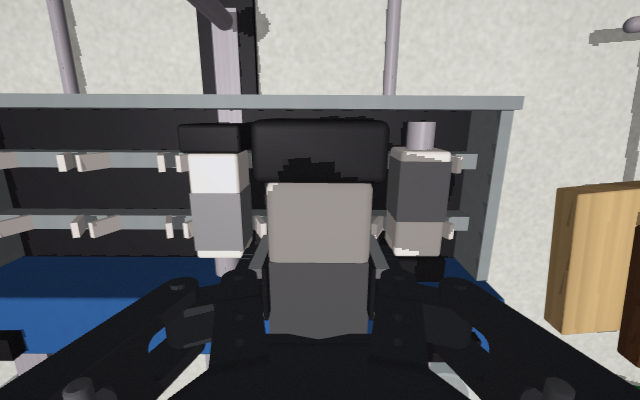

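Request:
{"api": "step_arm", "payload": {
  "increments": "0 0 0 0 0 -1;0 0 0 0 0 -1;0 0 0 0 0 -1;0 0 0 0 0 -1;0 0 0 0 0 -1;0 0 0 0 0 -1;0 0 0 0 0 -1;0 0 0 0 0 -1;0 0 0 0 0 -1;0 0 0 0 0 -1;0 0 0 0 0 -1;0 0 0 0 0 -1"
}}

```text
t: 24.1
tool_pos: [0.5769, -0.0861, 0.1696]
tool_rot: [-3.067, 0.681, 0.007]
contact_force: [-0.6, -0.3, -2.7]
opening: 0.0393
```

Request:
{"api": "step_arm", "payload": {
  "increments": "0 0 0 0 0 -1;0 0 0 0 0 -1;0 0 0 0 0 -1;0 0 0 0 0 -1;0 0 0 0 0 -1;0 0 0 0 0 -1;0 0 0 0 0 -1;0 0 0 0 0 -1;0 0 0 0 0 -1;0 0 0 0 0 -1;0 0 0 0 0 -1;0 0 0 0 0 -1"
}}

```text
t: 25.1
tool_pos: [0.5769, -0.0861, 0.1697]
tool_rot: [-2.913, -1.169, 0.005]
contact_force: [0.5, -0.7, -2.6]
opening: 0.0392
```

Request:
{"api": "step_arm", "payload": {
  "increments": "0 0 0 0 0 -1;0 0 0 0 0 -1;0 0 0 0 0 -1;0 0 0 0 0 -1;0 0 0 0 0 -1;0 0 0 0 0 -1;0 0 0 0 0 -1;0 0 0 0 0 -0.4;0 0 0 0 0 0;0 0 0 0 0 0"
}}

```text
t: 25.93
tool_pos: [0.5773, -0.0862, 0.1704]
tool_rot: [-2.3, -2.136, 0.003]
contact_force: [0.2, -0.8, -2.5]
opening: 0.0391
```

```bash
python3 - <<'E'
from plan import *
y=np.load("rack.npy")[2]+np.pi/2
plan([(rackw(0.0,-.084,.165),y)])
t=snap("top");s=snap("side")
crop(t,215,85,400,240,4,"t15.png")
crop(s,255,140,415,290,4,"s15.png")
w=snap("wrist");cv2.imwrite("pics/w15.png",w["pixels"][:,:,::-1])
E
```

```text
at [ 0.5773 -0.0862  0.1704] psi 1.497 q1 -0.28 q6 -1.77 t 25.9 open 0.0391 F [ 0.2 -0.8 -2.5]
turn x1: [-0.033 -0.007  0.008]
shift x1: [-0.061 -0.102  0.217] -> [ 0.5746 -0.0875  0.165 ]
```

View pics/w15.png

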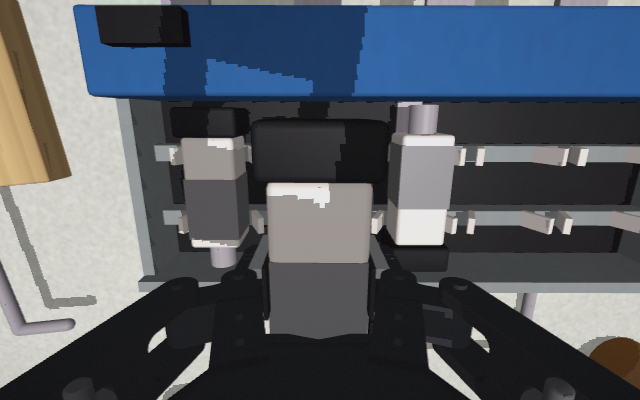

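View pics/s15.png

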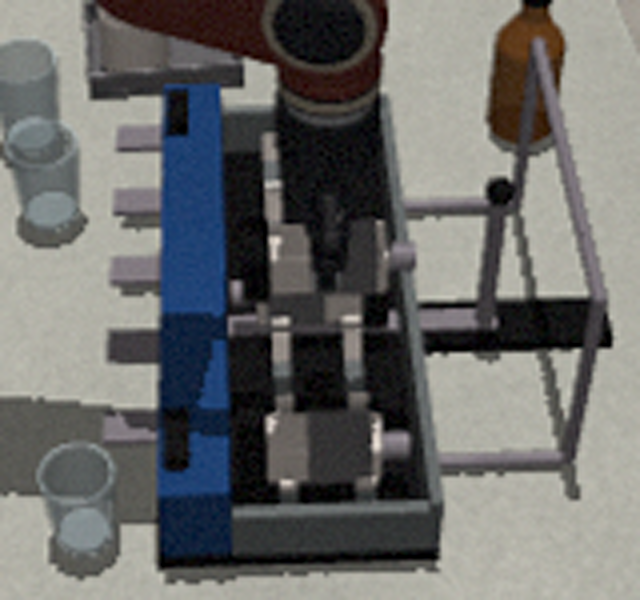

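Request:
{"api": "step_arm", "payload": {
  "increments": "-0.05 -0.1 0 0 0 0;0 0 0.8 0 0 0;0 0 0.8 0 0 0;0 0 0.8 0 0 0;0 0 0.8 0 0 0;0 0 0.8 0 0 0;0 0 0 0 0 0;0 0 0 0 0 0"
}}

```text
t: 26.75
tool_pos: [0.5746, -0.0873, 0.0714]
tool_rot: [-2.299, -2.137, 0.003]
contact_force: [-0.5, -0.2, -2.6]
opening: 0.0388
```

```bash
python3 - <<'E'
from plan import *
y=np.load("rack.npy")[2]+np.pi/2
plan([(rackw(0.0,-.084,.045),y)])
E
```

```text
at [ 0.5746 -0.0873  0.0714] psi 1.498 q1 -0.28 q6 -1.78 t 26.8 open 0.0388 F [-0.5 -0.2 -2.6]
turn x1: [-0.031 -0.006  0.017]
shift x2: [-0.003  0.     0.527] -> [ 0.5746 -0.0875  0.045 ]
```

Request:
{"api": "step_arm", "payload": {
  "increments": "0 0 0.3 0 0 0;0 0 0.3 0 0 0;0 0 0.25 0 0 0;0 0 0.1 0 0 0;0 0 0.05 0 0 0;0 0 0 0 0 0;0 0 0 0 0 0"
}}

```text
t: 27.33
tool_pos: [0.576, -0.0877, 0.0478]
tool_rot: [2.301, 2.139, 0.0]
contact_force: [-0.2, -0.4, -3.5]
opening: 0.0392
```

```bash
python3 - <<'E'
from plan import *
plan([])
s=snap("side")
crop(s,255,140,415,290,4,"s16.png")
E
```

```text
at [ 0.576  -0.0877  0.0478] psi 1.498 q1 -0.28 q6 -1.78 t 27.3 open 0.0392 F [-0.2 -0.4 -3.5]
```

View pics/s16.png

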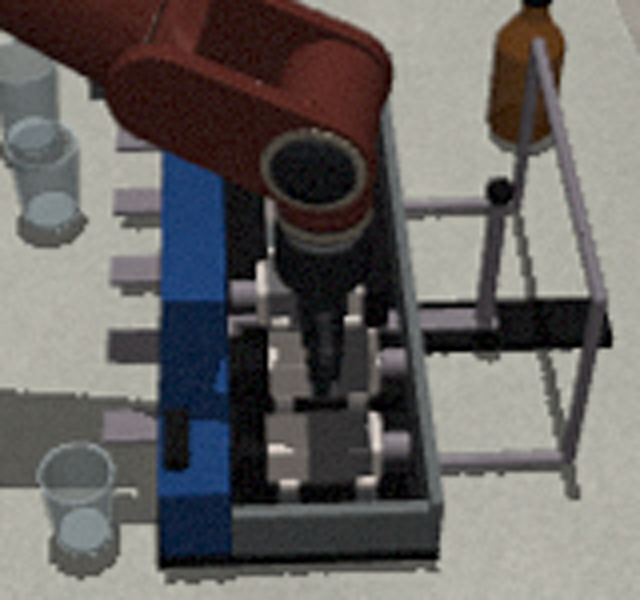

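Request:
{"api": "step_arm", "payload": {
  "increments": "0 0 0.1 0 0 0;0 0 0.05 0 0 0;0 0 0 0 0 0;0 0 0 0 0 0"
}}

```text
t: 27.72
tool_pos: [0.5765, -0.0878, 0.0451]
tool_rot: [2.3, 2.138, 0.001]
contact_force: [-1.7, 0.4, 5.7]
opening: 0.0391
```

Request:
{"api": "step_arm", "payload": {
  "increments": "0 0 0 0 0 0;0 0 0 0 0 0;0 0 0 0 0 0;0 0 0 0 0 0;0 0 0 0 0 0;0 0 0 0 0 0",
  "fingers": 0.5
}}

```text
t: 28.22
tool_pos: [0.5758, -0.0876, 0.0437]
tool_rot: [-2.301, -2.139, 0.0]
contact_force: [-0.6, -0.5, 0.2]
opening: 0.0639
```

Request:
{"api": "step_arm", "payload": {
  "increments": "0 0 -0.5 0 0 0;0 0 -0.9 0 0 0;0 0 -0.9 0 0 0;0 0 -0.9 0 0 0;0 0 -0.9 0 0 0;0 0 -0.9 0 0 0;0 0 -0.9 0 0 0;0 0 -0.9 0 0 0;0 0 0 0 0 0;0 0 0 0 0 0"
}}

```text
t: 29.05
tool_pos: [0.5769, -0.0879, 0.2166]
tool_rot: [2.298, 2.136, 0.004]
contact_force: [0.4, -1.0, 0.2]
opening: 0.0641
```

```bash
python3 - <<'E'
from plan import *
y=np.load("rack.npy")[2]+np.pi/2
plan([(rackw(0.0,0,.21),y)])
w=snap("wrist");cv2.imwrite("pics/w17.png",w["pixels"][:,:,::-1])
s=snap("side")
crop(s,255,140,415,290,4,"s17.png")
E
```

```text
at [ 0.5769 -0.0879  0.2166] psi 1.498 q1 -0.28 q6 -1.78 t 29.1 open 0.0641 F [ 0.4 -1.   0.2]
turn x1: [0.046 0.01  0.02 ]
shift x4: [ 0.842 -0.023  0.066] -> [ 0.5809 -0.0037  0.21  ]
```

View pics/w17.png

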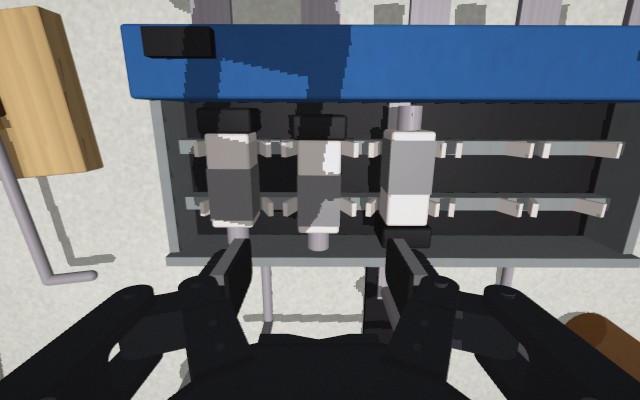

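View pics/s17.png

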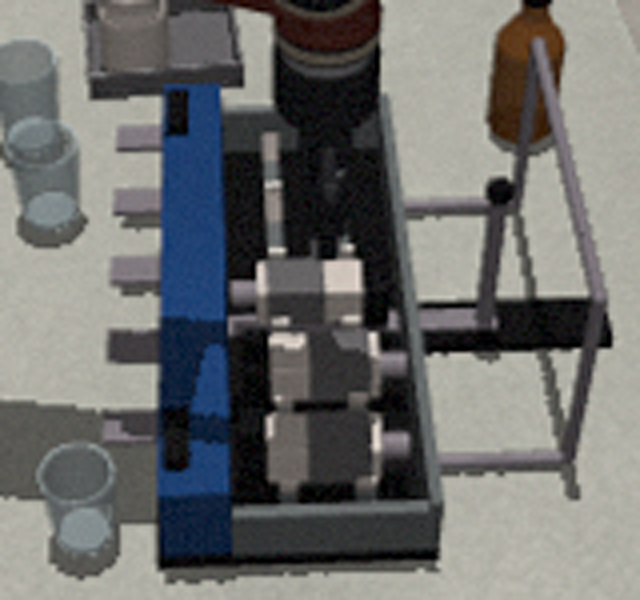

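Request:
{"api": "step_arm", "payload": {
  "increments": "0.85 0 0 0 0 0;0.85 0 0 0 0 0;0.85 0 0 0 0 0;0.85 0 0 0 0 0;0 0 0.9 0 0 0;0 0 0.9 0 0 0;0 0 0.9 0 0 0;0 0 0.9 0 0 0;0 0 0 0 0 0;0 0 0 0 0 0"
}}

```text
t: 29.98
tool_pos: [0.5799, -0.0025, 0.1209]
tool_rot: [-2.297, -2.136, 0.006]
contact_force: [0.2, -0.5, -0.1]
opening: 0.0639
```

```bash
python3 - <<'E'
from plan import *
y=np.load("rack.npy")[2]+np.pi/2
plan([(rackw(0.0,0,.044),y)])
w=snap("wrist");cv2.imwrite("pics/w18.png",w["pixels"][:,:,::-1])
t=snap("top");crop(t,400,135,480,265,4,"t18.png")
E
```

```text
at [ 0.5799 -0.0025  0.1209] psi 1.498 q1 -0.13 q6 -1.63 t 30.0 open 0.0639 F [ 0.2 -0.5 -0.1]
turn x1: [-0.062 -0.004  0.02 ]
shift x4: [-0.011  0.011  0.769] -> [ 0.5809 -0.0037  0.044 ]
```

View pics/w18.png

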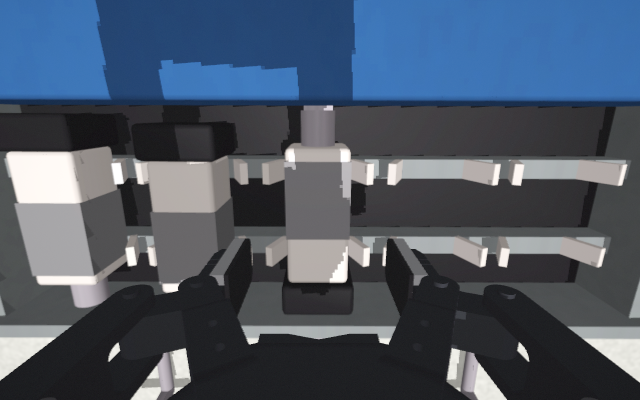

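View pics/t18.png

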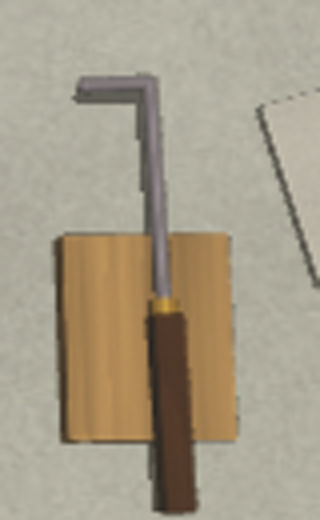

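The rod was knocked about 2 cm towards the robot but still lies on the block. I'll measure it again later. Now I'll grip the middle cassette.

Request:
{"api": "step_arm", "payload": {
  "increments": "0 0 0.8 0 0 0;0 0 0.8 0 0 0;0 0 0.8 0 0 0;0 0 0.6 0 0 0;0 0 0.1 0 0 0;0 0 0 0 0 0;0 0 0 0 0 0"
}}

```text
t: 30.67
tool_pos: [0.5834, -0.003, 0.0483]
tool_rot: [2.299, 2.138, 0.003]
contact_force: [0.8, 0.3, 0.1]
opening: 0.0639
```

Request:
{"api": "step_arm", "payload": {
  "increments": "0 0 0 0 0 0;0 0 0 0 0 0;0 0 0 0 0 0;0 0 0 0 0 0;0 0 0 0 0 0;0 0 0 0 0 0",
  "fingers": -1,
  "newtons": 80
}}

```text
t: 31.17
tool_pos: [0.5836, -0.0031, 0.0485]
tool_rot: [2.299, 2.137, 0.003]
contact_force: [-0.9, -1.0, 6.4]
opening: 0.0386
```

Request:
{"api": "step_arm", "payload": {
  "increments": "0 0 -0.4 0 0 0;0 0 -0.8 0 0 0;0 0 -0.8 0 0 0;0 0 -0.8 0 0 0;0 0 -0.8 0 0 0;0 0 -0.8 0 0 0;0 0 -0.8 0 0 0;0 0 0 0 0 0;0 0 0 0 0 0"
}}

```text
t: 31.92
tool_pos: [0.5824, -0.0028, 0.1772]
tool_rot: [2.3, 2.138, 0.002]
contact_force: [-1.0, -0.7, -2.8]
opening: 0.0386
```

```bash
python3 - <<'E'
from plan import *
y=np.load("rack.npy")[2]-np.pi/2
plan([(rackw(0.0,0,.165),y)])
w=snap("wrist");cv2.imwrite("pics/w19.png",w["pixels"][:,:,::-1])
E
```

```text
at [ 0.5824 -0.0028  0.1772] psi 1.498 q1 -0.13 q6 -1.63 t 31.9 open 0.0386 F [-1.  -0.7 -2.8]
turn x32: [-0.     0.001 -0.981]
shift x1: [0.041 0.055 0.487] -> [ 0.5809 -0.0037  0.165 ]
```

View pics/w19.png

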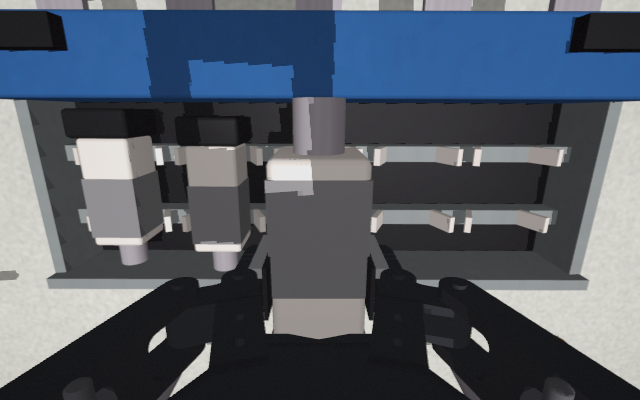

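Request:
{"api": "step_arm", "payload": {
  "increments": "0 0 0 0 0 1;0 0 0 0 0 1;0 0 0 0 0 1;0 0 0 0 0 1;0 0 0 0 0 1;0 0 0 0 0 1;0 0 0 0 0 1;0 0 0 0 0 1;0 0 0 0 0 1;0 0 0 0 0 1;0 0 0 0 0 1;0 0 0 0 0 1"
}}

```text
t: 32.97
tool_pos: [0.5804, -0.0026, 0.1731]
tool_rot: [-3.107, -0.458, 0.008]
contact_force: [-0.1, 0.6, -3.2]
opening: 0.0389
```

Request:
{"api": "step_arm", "payload": {
  "increments": "0 0 0 0 0 1;0 0 0 0 0 1;0 0 0 0 0 1;0 0 0 0 0 1;0 0 0 0 0 1;0 0 0 0 0 1;0 0 0 0 0 1;0 0 0 0 0 1;0 0 0 0 0 1;0 0 0 0 0 1;0 0 0 0 0 1;0 0 0 0 0 1"
}}

```text
t: 33.97
tool_pos: [0.5804, -0.0026, 0.1731]
tool_rot: [2.823, -1.376, -0.008]
contact_force: [-0.2, 0.0, -2.7]
opening: 0.0391
```

Request:
{"api": "step_arm", "payload": {
  "increments": "0 0 0 0 0 1;0 0 0 0 0 1;0 0 0 0 0 1;0 0 0 0 0 1;0 0 0 0 0 1;0 0 0 0 0 1;0 0 0 0 0 1;0 0 0 0 0 0.4;0 0 0 0 0 0;0 0 0 0 0 0"
}}

```text
t: 34.8
tool_pos: [0.5808, -0.0026, 0.174]
tool_rot: [2.141, -2.296, -0.005]
contact_force: [-0.3, 0.3, -2.9]
opening: 0.0388
```

```bash
python3 - <<'E'
from plan import *
y=np.load("rack.npy")[2]-np.pi/2
plan([(rackw(0.0,0,.165),y)])
w=snap("wrist");cv2.imwrite("pics/w20.png",w["pixels"][:,:,::-1])
E
```

```text
at [ 0.5808 -0.0026  0.174 ] psi -1.641 q1 -0.13 q6 1.51 t 34.8 open 0.0388 F [-0.3  0.3 -2.9]
turn x1: [0.037 0.003 0.048]
shift x1: [ 0.043 -0.008  0.359] -> [ 0.5809 -0.0037  0.165 ]
```

View pics/w20.png

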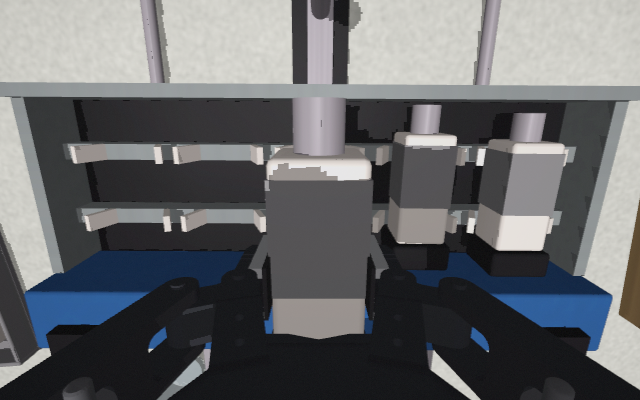

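Request:
{"api": "step_arm", "payload": {
  "increments": "0.05 0.1 0 0 0 0;0 0 0.8 0 0 0;0 0 0.8 0 0 0;0 0 0.8 0 0 0;0 0 0.8 0 0 0;0 0 0.8 0 0 0;0 0 0.4 0 0 0;0 0 0 0 0 0;0 0 0 0 0 0"
}}

```text
t: 35.6
tool_pos: [0.5791, -0.0039, 0.0661]
tool_rot: [2.141, -2.298, -0.001]
contact_force: [-0.2, -0.0, -2.4]
opening: 0.0387
```

```bash
python3 - <<'E'
from plan import *
y=np.load("rack.npy")[2]-np.pi/2
plan([(rackw(-.0025,0,.0485),y)])
E
```

```text
at [ 0.5791 -0.0039  0.0661] psi -1.642 q1 -0.14 q6 1.51 t 35.6 open 0.0387 F [-0.2 -0.  -2.4]
turn x1: [0.011 0.001 0.038]
shift x1: [-0.011  0.028  0.702] -> [ 0.5784 -0.0036  0.0485]
```

Request:
{"api": "step_arm", "payload": {
  "increments": "0 0 0.25 0 0 0;0 0 0.25 0 0 0;0 0 0.1 0 0 0;0 0 0.1 0 0 0;0 0 0.05 0 0 0;0 0 0 0 0 0;0 0 0 0 0 0"
}}

```text
t: 36.18
tool_pos: [0.5798, -0.0039, 0.0486]
tool_rot: [-2.141, 2.299, -0.0]
contact_force: [-2.6, -0.9, 4.5]
opening: 0.0389
```

```bash
python3 - <<'E'
from plan import *
y=np.load("rack.npy")[2]-np.pi/2
plan([(rackw(-.0025,0,.0485),y)])
E
```

```text
at [ 0.5798 -0.0039  0.0486] psi -1.642 q1 -0.14 q6 1.51 t 36.2 open 0.0389 F [-2.6 -0.9  4.5]
turn x1: [-0.003 -0.001  0.037]
shift x1: [-0.01   0.055  0.003] -> [ 0.5784 -0.0036  0.0485]
```

Contact at the expected height, so it's seated. I'll release and rise.

Request:
{"api": "step_arm", "payload": {
  "increments": "0 0 0 0 0 0;0 0 0 0 0 0;0 0 0 0 0 0;0 0 0 0 0 0;0 0 0 0 0 0;0 0 0 0 0 0",
  "fingers": 0.5
}}

```text
t: 36.68
tool_pos: [0.5795, -0.0039, 0.0475]
tool_rot: [-2.141, 2.299, -0.0]
contact_force: [0.7, 0.3, -0.4]
opening: 0.0642
```

Request:
{"api": "step_arm", "payload": {
  "increments": "0 0 -0.5 0 0 0;0 0 -0.9 0 0 0;0 0 -0.9 0 0 0;0 0 -0.9 0 0 0;0 0 -0.9 0 0 0;0 0 -0.9 0 0 0;0 0 -0.9 0 0 0;0 0 -0.9 0 0 0;0 0 0 0 0 0;0 0 0 0 0 0"
}}

```text
t: 37.52
tool_pos: [0.5806, -0.004, 0.2204]
tool_rot: [-2.139, 2.297, -0.006]
contact_force: [0.1, -0.1, -0.7]
opening: 0.0638
```

```bash
python3 - <<'E'
from plan import *
plan([])
w=snap("wrist");cv2.imwrite("pics/w21.png",w["pixels"][:,:,::-1])
s=snap("side")
crop(s,255,140,415,290,4,"s21.png")
t=snap("top");crop(t,400,135,480,265,4,"t21.png")
E
```

```text
at [ 0.5806 -0.004   0.2204] psi -1.642 q1 -0.14 q6 1.51 t 37.5 open 0.0638 F [ 0.1 -0.1 -0.7]
```

View pics/w21.png

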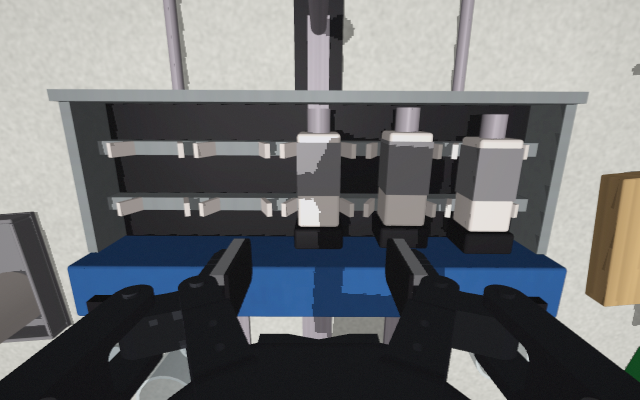

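View pics/s21.png

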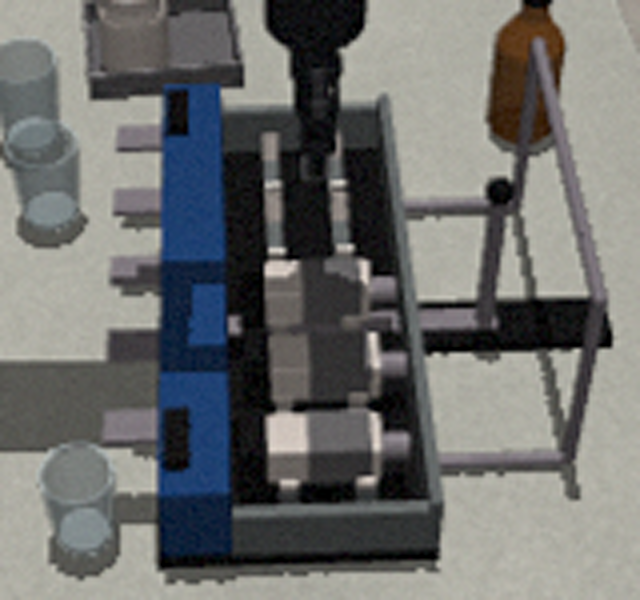

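View pics/t21.png

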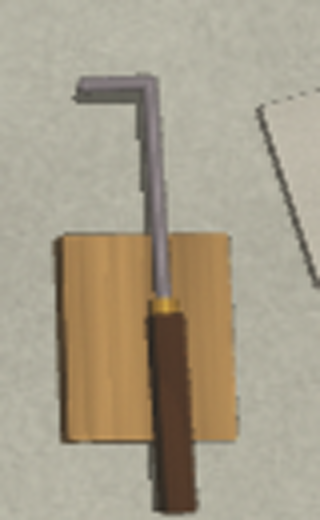

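All three cassettes have their spigots at the back (320,118), (407,118), (493,124). Now I'll go for the rod at its new place.

```bash
python3 - <<'E'
from plan import *
t=snap("top")
T=lambda u,v:(400+(u+.5)/4-.5,135+(v+.5)/4-.5)
a=onz(t,*T(178,511),.056);b=onz(t,*T(167,313),.056);c=onz(t,*T(149,84),.049)
ax=(c-a)[:2];ax/=np.hypot(*ax);yw=np.arctan2(ax[1],ax[0])
print(a,b,c,"yaw",yw,"mid",a[:2]+.09*ax,b[:2]-.06*ax,c[:2]-.24*ax)
m=(a[:2]+.09*ax+b[:2]-.06*ax)/2
plan([((m[0],m[1],.22),yw-np.pi/2),((m[0],m[1],.042),None)])
E
```

```text
[ 0.34412387 -0.41477613  0.056     ] [ 0.49233131 -0.40884538  0.056     ] [ 0.66970717 -0.39974161  0.049     ] yaw 0.04614438124145805 mid [ 0.43402807 -0.41062461] [ 0.43239518 -0.41161306] [ 0.42996265 -0.41081234]
at [ 0.5785 -0.0038  0.2158] psi -1.642 q1 -0.14 q6 1.51 t 37.7 open 0.0639 F [ 0.4  0.3 -0.6]
turn x2: [ 0.015  0.002 -0.587]
shift x17: [ 0.942  0.386 -0.01 ] -> [ 0.4332 -0.4111  0.22  ]
shift x8: [0.   0.   0.89] -> [ 0.4332 -0.4111  0.042 ]
```

Request:
{"api": "step_arm", "payload": {
  "increments": "0 0 0 0 0 -0.6;0 0 0 0 0 -0.6;0.95 0.4 0 0 0 0;0.95 0.4 0 0 0 0;0.95 0.4 0 0 0 0;0.95 0.4 0 0 0 0;0.95 0.4 0 0 0 0;0.95 0.4 0 0 0 0;0.95 0.4 0 0 0 0;0.95 0.4 0 0 0 0;0.95 0.4 0 0 0 0;0.95 0.4 0 0 0 0",
  "fingers": 0.2
}}

```text
t: 38.72
tool_pos: [0.4899, -0.2467, 0.216]
tool_rot: [2.275, -2.166, -0.004]
contact_force: [0.8, 0.4, -0.2]
opening: 0.0514
```

Request:
{"api": "step_arm", "payload": {
  "increments": "0.95 0.4 0 0 0 0;0.95 0.4 0 0 0 0;0.95 0.4 0 0 0 0;0.95 0.4 0 0 0 0;0.95 0.4 0 0 0 0;0.95 0.4 0 0 0 0;0.95 0.3 0 0 0 0;0 0 0 0 0 0;0 0 0 0 0 0"
}}

```text
t: 39.47
tool_pos: [0.4309, -0.4156, 0.2159]
tool_rot: [-2.272, 2.168, 0.005]
contact_force: [0.5, 0.2, 0.5]
opening: 0.0511
```

```bash
python3 - <<'E'
from plan import *
w=snap("wrist");cv2.imwrite("pics/w22.png",w["pixels"][:,:,::-1])
plan([((.4335,-.411,.22),.046-np.pi/2),((.4335,-.411,.042),None)])
E
```

```text
at [ 0.4314 -0.4148  0.2161] psi -1.523 q1 -0.89 q6 0.63 t 39.5 open 0.0512 F [-0.6  0.1 -0.2]
turn x1: [0.013 0.025 0.02 ]
shift x1: [-0.15  -0.093 -0.156] -> [ 0.4335 -0.411   0.22  ]
shift x8: [0.   0.   0.89] -> [ 0.4335 -0.411   0.042 ]
```

View pics/w22.png

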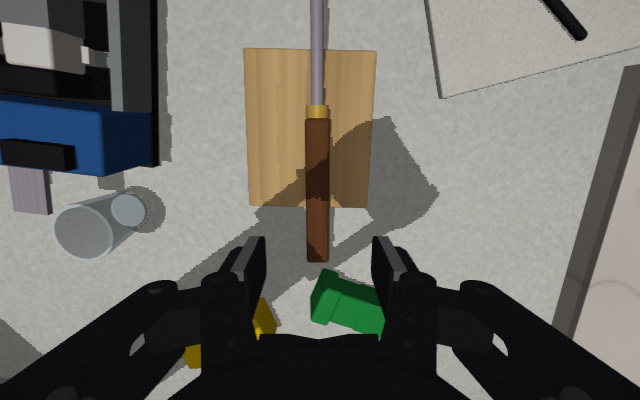

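Request:
{"api": "step_arm", "payload": {
  "increments": "-0.1 -0.1 0.9 0 0 0;0 0 0.9 0 0 0;0 0 0.9 0 0 0;0 0 0.9 0 0 0;0 0 0.9 0 0 0;0 0 0.9 0 0 0;0 0 0.9 0 0 0;0 0 0.5 0 0 0;0 0 0 0 0 0;0 0 0 0 0 0"
}}

```text
t: 40.35
tool_pos: [0.4342, -0.4117, 0.0471]
tool_rot: [-2.276, 2.165, 0.003]
contact_force: [0.2, 0.3, 0.4]
opening: 0.0515
```

```bash
python3 - <<'E'
from plan import *
plan([((.4335,-.411,.041),.046-np.pi/2)])
E
```

```text
at [ 0.4342 -0.4117  0.0471] psi -1.521 q1 -0.88 q6 0.64 t 40.4 open 0.0515 F [0.2 0.3 0.4]
turn x1: [0.009 0.014 0.037]
shift x1: [-0.028  0.027  0.242] -> [ 0.4335 -0.411   0.041 ]
```

Request:
{"api": "step_arm", "payload": {
  "increments": "0 0 0.25 0 0 0;0 0 0.05 0 0 0;0 0 0 0 0 0;0 0 0 0 0 0"
}}

```text
t: 40.68
tool_pos: [0.4345, -0.4131, 0.0409]
tool_rot: [2.275, -2.166, 0.002]
contact_force: [0.1, -0.3, -0.1]
opening: 0.0512
```

Request:
{"api": "step_arm", "payload": {
  "increments": "0 0 0 0 0 0;0 0 0 0 0 0;0 0 0 0 0 0;0 0 0 0 0 0;0 0 0 0 0 0;0 0 0 0 0 0",
  "fingers": -1,
  "newtons": 100
}}

```text
t: 41.18
tool_pos: [0.4345, -0.4133, 0.041]
tool_rot: [2.275, -2.166, 0.002]
contact_force: [-0.9, 0.9, 5.0]
opening: 0.0218
```

Request:
{"api": "step_arm", "payload": {
  "increments": "0 0 -0.4 0 0 0;0 0 -0.8 0 0 0;0 0 -1 0 0 0;0 0 -1 0 0 0;0 0 -1 0 0 0;0 0 -1 0 0 0;0 0 -0.6 0 0 0;0 0 0 0 0 0;0 0 0 0 0 0"
}}

```text
t: 41.93
tool_pos: [0.4343, -0.4127, 0.1854]
tool_rot: [2.275, -2.166, 0.002]
contact_force: [-0.3, 0.8, -2.8]
opening: 0.0217
```

```bash
python3 - <<'E'
from plan import *
plan([(rackw(-.12,-.09,.185),np.load("rack.npy")[2]-np.pi/2)])
s=snap("side");cv2.imwrite("pics/s23.png",s["pixels"][:,:,::-1])
E
```

```text
at [ 0.4343 -0.4127  0.1854] psi -1.522 q1 -0.88 q6 0.64 t 41.9 open 0.0217 F [-0.3  0.8 -2.8]
turn x2: [-0.003 -0.004  0.618]
shift x14: [-0.939  0.012  0.001] -> [ 0.4545 -0.0845  0.185 ]
```

View pics/s23.png

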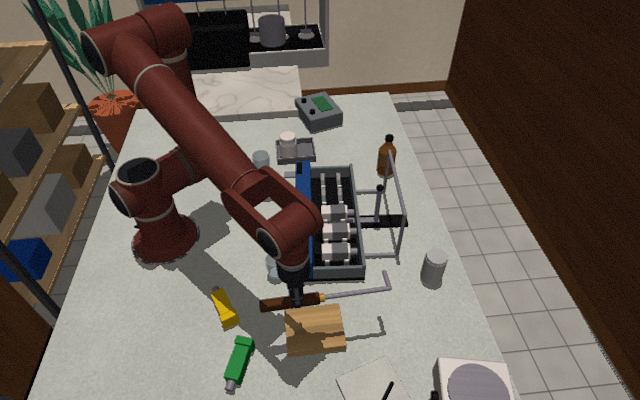

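Request:
{"api": "step_arm", "payload": {
  "increments": "0 0 0 0 0 0.6;0 0 0 0 0 0.6;-0.95 0.02 0 0 0 0;-0.95 0.02 0 0 0 0;-0.95 0.02 0 0 0 0;-0.95 0.02 0 0 0 0;-0.95 0.02 0 0 0 0;-0.95 0.02 0 0 0 0;-0.95 0.02 0 0 0 0;-0.95 0.02 0 0 0 0;-0.95 0.02 0 0 0 0;-0.95 0.02 0 0 0 0"
}}

```text
t: 42.98
tool_pos: [0.4447, -0.1735, 0.1822]
tool_rot: [2.14, -2.298, -0.007]
contact_force: [1.0, 0.1, -1.6]
opening: 0.0211
```

Request:
{"api": "step_arm", "payload": {
  "increments": "-0.95 0.02 0 0 0 0;-0.95 0.02 0 0 0 0;-0.95 0.02 0 0 0 0;0 0 0.6 0 0 0;0 0 0.6 0 0 0;0 0 0.6 0 0 0;0 0 0 0 0 0;0 0 0 0 0 0"
}}

```text
t: 43.65
tool_pos: [0.4478, -0.1035, 0.1372]
tool_rot: [2.139, -2.297, -0.008]
contact_force: [0.1, 0.7, -1.8]
opening: 0.0213
```

```bash
python3 - <<'E'
from plan import *
y=np.load("rack.npy")[2]-np.pi/2
plan([(rackw(-.122,-.09,.136),y),(rackw(-.122,-.015,.136),None)])
t=snap("top");s=snap("side")
crop(t,215,85,400,240,4,"t24.png")
crop(s,255,140,415,290,4,"s24.png")
E
```

```text
at [ 0.4478 -0.1035  0.1372] psi -1.642 q1 -0.39 q6 1.25 t 43.6 open 0.0213 F [ 0.1  0.7 -1.8]
turn x1: [0.056 0.018 0.036]
shift x1: [-0.776 -0.132  0.05 ] -> [ 0.4525 -0.0844  0.136 ]
shift x3: [-1. -0.  0.] -> [ 0.4581 -0.0096  0.136 ]
```

View pics/t24.png

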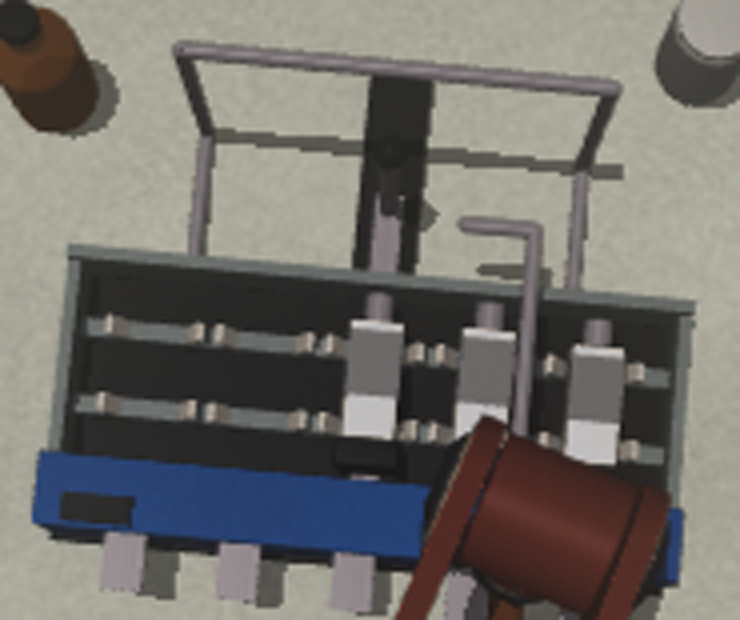

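View pics/s24.png

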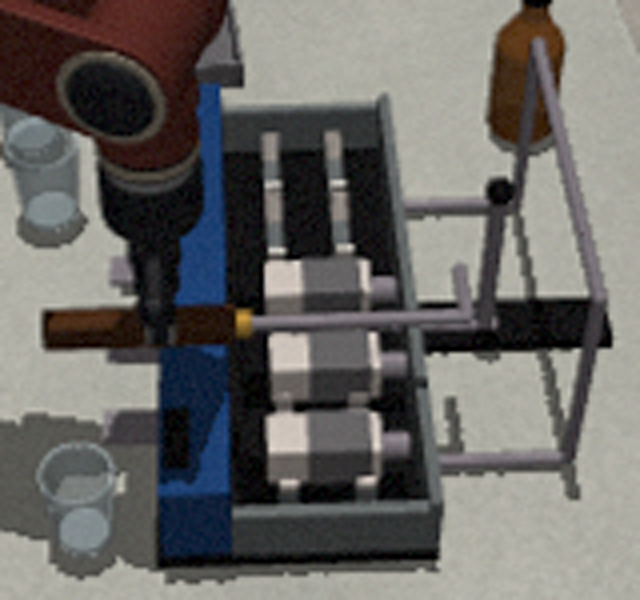

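```bash
python3 hook.py 535 231 468 318 463 223 460 268 390 151 499 191
```

```text
rack [ 0.1138 -0.1079  0.1361] err 0.0029 tool-rel [-0.1228 -0.1104  0.1409]
rack [ 0.114  -0.0556  0.1381] err 0.0022 tool-rel [-0.1228 -0.1104  0.1409]
rack [0.1517 0.0008 0.1686] err 0.0008 tool-rel [-0.1228 -0.1104  0.1409]
```

Request:
{"api": "step_arm", "payload": {
  "increments": "-0.9 0 0 0 0 0;-0.9 0 0 0 0 0;-0.9 0 0 0 0 0;-0.9 0 0 0 0 0;-0.1 0 0 0 0 0;0 0 0 0 0 0;0 0 0 0 0 0"
}}

```text
t: 44.43
tool_pos: [0.4566, -0.0124, 0.1407]
tool_rot: [-2.141, 2.298, -0.002]
contact_force: [-0.1, -1.2, -2.4]
opening: 0.0215
```

```bash
python3 - <<'E'
from plan import *
y=np.load("rack.npy")[2]-np.pi/2
t=snap("top");s=snap("side")
crop(t,215,85,400,240,4,"t25.png")
crop(s,255,140,415,290,4,"s25.png")
plan([(rackw(-.122,-.015,.137),y),(rackw(-.052,-.015,.137),None)])
E
```

```text
at [ 0.4565 -0.0129  0.1404] psi -1.643 q1 -0.19 q6 1.45 t 44.5 open 0.0214 F [-0.2  0.4 -1.9]
turn x1: [-0.006 -0.005  0.025]
shift x1: [-0.136 -0.056  0.137] -> [ 0.4581 -0.0096  0.137 ]
shift x3: [-0.    -0.933  0.   ] -> [ 0.5279 -0.0148  0.137 ]
```

View pics/t25.png

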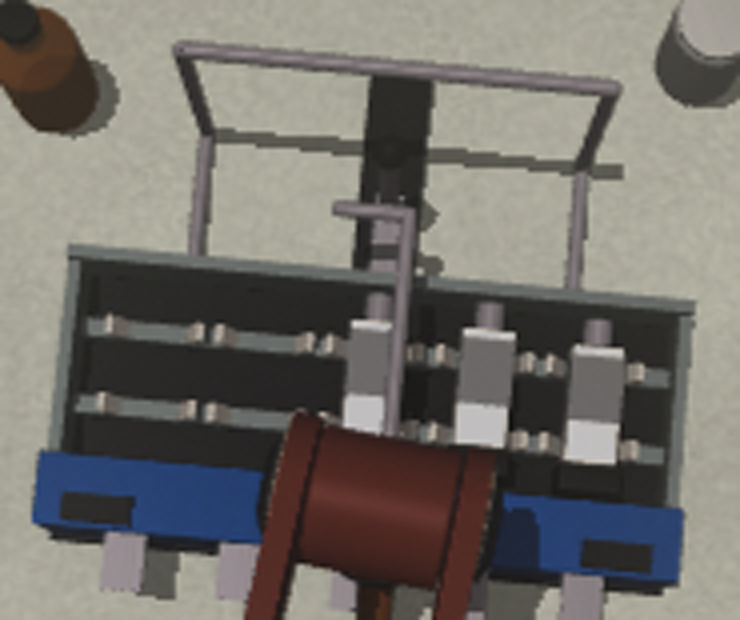

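View pics/s25.png

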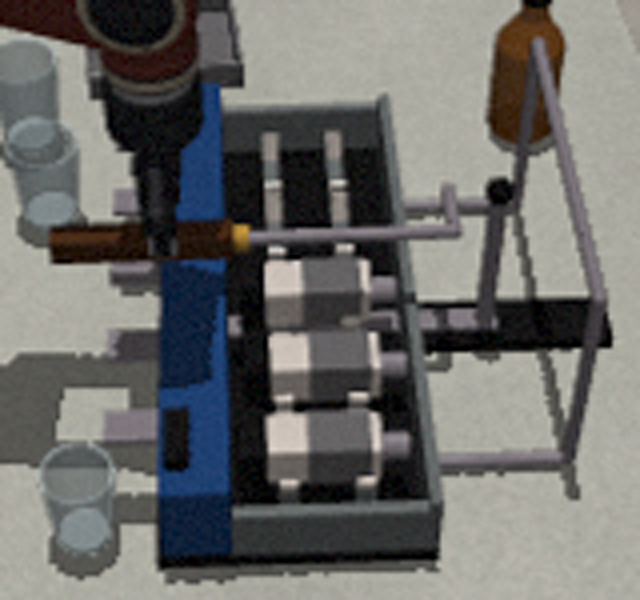

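Request:
{"api": "step_arm", "payload": {
  "increments": "0 -0.4 0 0 0 0;0 -0.4 0 0 0 0;0 -0.4 0 0 0 0;0 -0.4 0 0 0 0;0 -0.4 0 0 0 0;0 -0.4 0 0 0 0;0 -0.3 0 0 0 0;0 0 0 0 0 0;0 0 0 0 0 0"
}}

```text
t: 45.28
tool_pos: [0.524, -0.0174, 0.1401]
tool_rot: [-2.14, 2.3, -0.001]
contact_force: [-1.0, -0.1, -2.5]
opening: 0.0215
```

Request:
{"api": "step_arm", "payload": {
  "increments": "0 -0.2 0 0 0 0;0 0 0 0 0 0;0 0 0 0 0 0"
}}

```text
t: 45.53
tool_pos: [0.5285, -0.0173, 0.14]
tool_rot: [2.141, -2.299, 0.0]
contact_force: [-1.0, -0.4, -2.8]
opening: 0.021
```

Request:
{"api": "step_arm", "payload": {
  "increments": "0 -0.15 0 0 0 0;0 0 0 0 0 0;0 0 0 0 0 0"
}}

```text
t: 45.78
tool_pos: [0.5297, -0.0173, 0.1388]
tool_rot: [2.138, -2.295, -0.008]
contact_force: [-9.6, -0.8, -0.2]
opening: 0.022
```

Request:
{"api": "step_arm", "payload": {
  "increments": "0 -0.2 0 0 0 0;0 -0.1 0 0 0 0;0 0 0 0 0 0;0 0 0 0 0 0"
}}

```text
t: 46.12
tool_pos: [0.5302, -0.017, 0.135]
tool_rot: [2.13, -2.285, -0.031]
contact_force: [-29.0, 0.3, 1.3]
opening: 0.0216
```

```bash
python3 - <<'E'
from plan import *
plan([])
t=snap("top");s=snap("side")
crop(t,215,85,400,240,4,"t26.png")
crop(s,255,140,415,290,4,"s26.png")
E
```

```text
at [ 0.5302 -0.017   0.135 ] psi -1.641 q1 -0.17 q6 1.47 t 46.1 open 0.0216 F [-29.    0.3   1.3]
```

View pics/t26.png

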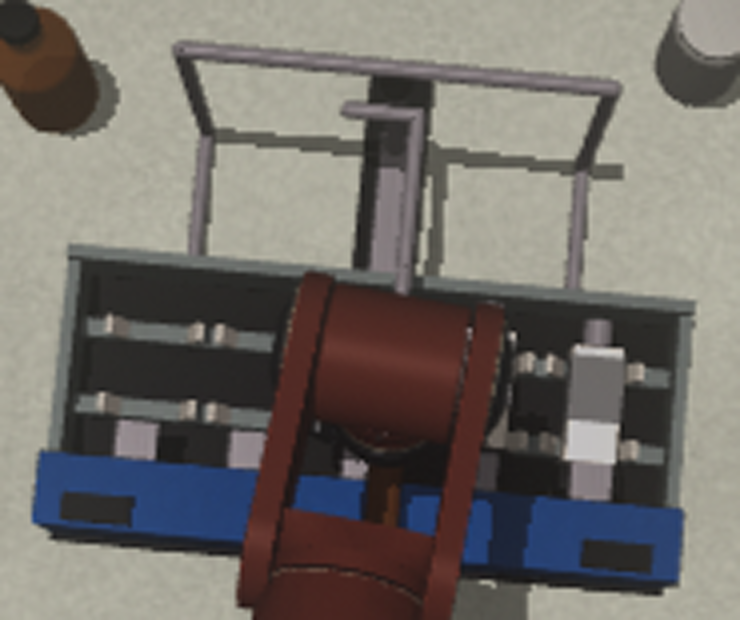

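View pics/s26.png

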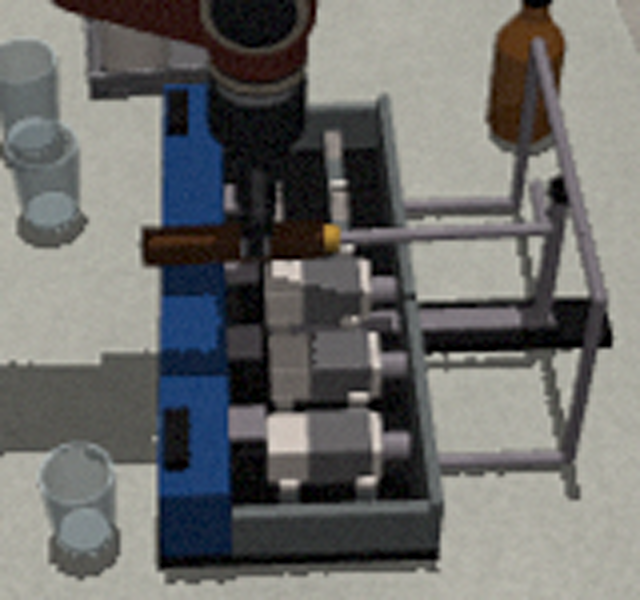

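The ball is back at its first pixel (559,188) in the side crop, and 29 N shows it is against the stop. Now I'll withdraw.

Request:
{"api": "step_arm", "payload": {
  "increments": "0 0.3 0 0 0 0;0 0.5 0 0 0 0;0 0.8 0 0 0 0;0 0.8 0 0 0 0;0 0.8 0 0 0 0;0 0.2 0 0 0 0;0 0 0 0 0 0;0 0 -1 0 0 0;0 0 -0.9 0 0 0;0 0 0 0 0 0"
}}

```text
t: 47.05
tool_pos: [0.4591, -0.0126, 0.1934]
tool_rot: [-2.137, 2.294, -0.014]
contact_force: [0.6, -0.0, -1.1]
opening: 0.0215
```

```bash
python3 - <<'E'
from plan import *
plan([((.46,-.41,.185),-1.522),((.46,-.41,.045),None)])
s=snap("side");crop(s,255,140,415,290,4,"s27.png")
E
```

```text
at [ 0.4591 -0.0126  0.1934] psi -1.642 q1 -0.19 q6 1.45 t 47.0 open 0.0215 F [ 0.6 -0.  -1.1]
turn x2: [-0.054 -0.009 -0.599]
shift x16: [0.993 0.046 0.021] -> [ 0.46  -0.41   0.185]
shift x6: [0.    0.    0.933] -> [ 0.46  -0.41   0.045]
```

View pics/s27.png

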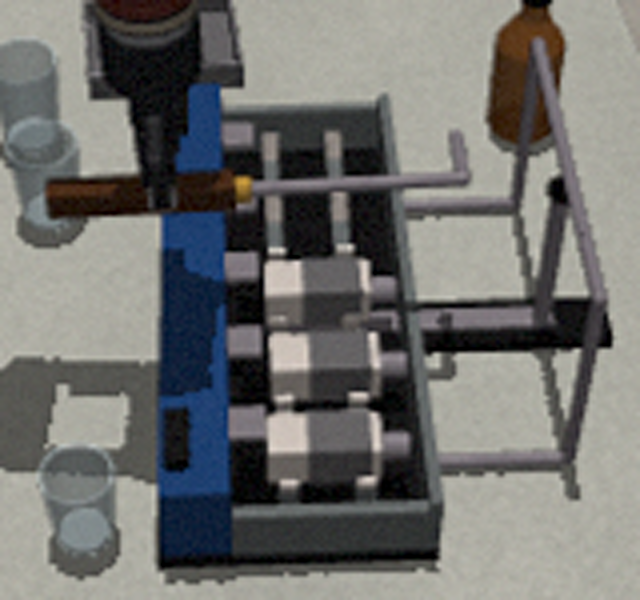

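Request:
{"api": "step_arm", "payload": {
  "increments": "0 0 0 0 0 -0.6;0 0 0 0 0 -0.6;1 0 0 0 0 0;1 0 0 0 0 0;1 0 0 0 0 0;1 0 0 0 0 0;1 0 0 0 0 0;1 0 0 0 0 0;1 0 0 0 0 0;1 0 0 0 0 0;1 0 0 0 0 0;1 0 0 0 0 0"
}}

```text
t: 48.1
tool_pos: [0.4672, -0.2629, 0.1857]
tool_rot: [-2.275, 2.167, 0.003]
contact_force: [-0.9, 0.3, -2.1]
opening: 0.0215
```

Request:
{"api": "step_arm", "payload": {
  "increments": "1 0 0 0 0 0;1 0 0 0 0 0;1 0 0 0 0 0;1 0 0 0 0 0;1 0 0 0 0 0;0 0 0 0 0 0;0 0 0 0 0 0"
}}

```text
t: 48.68
tool_pos: [0.4731, -0.3873, 0.1854]
tool_rot: [-2.273, 2.168, 0.004]
contact_force: [0.3, -0.9, -1.8]
opening: 0.0218
```

```bash
python3 - <<'E'
from plan import *
plan([((.46,-.408,.185),-1.522),((.46,-.408,.045),None)])
E
```

```text
at [ 0.4731 -0.3873  0.1854] psi -1.524 q1 -0.81 q6 0.72 t 48.7 open 0.0218 F [ 0.3 -0.9 -1.8]
turn x1: [ 0.014  0.021 -0.017]
shift x1: [0.8   0.562 0.017] -> [ 0.46  -0.408  0.185]
shift x6: [0.    0.    0.933] -> [ 0.46  -0.408  0.045]
```

Request:
{"api": "step_arm", "payload": {
  "increments": "0.5 0.2 0 0 0 0;0.3 0.2 0 0 0 0;0 0 0.9 0 0 0;0 0 0.9 0 0 0;0 0 0.9 0 0 0;0 0 0.9 0 0 0;0 0 0.9 0 0 0;0 0 0.7 0 0 0;0 0 0.2 0 0 0;0 0 0 0 0 0;0 0 0 0 0 0"
}}

```text
t: 49.6
tool_pos: [0.4645, -0.4073, 0.0532]
tool_rot: [2.275, -2.166, 0.001]
contact_force: [0.7, 0.1, -1.8]
opening: 0.0212
```

```bash
python3 - <<'E'
from plan import *
plan([((.46,-.408,.042),-1.522)])
s=snap("side");crop(s,245,250,425,370,4,"s28.png")
E
```

```text
at [ 0.4645 -0.4073  0.0532] psi -1.522 q1 -0.84 q6 0.68 t 49.6 open 0.0212 F [ 0.7  0.1 -1.8]
shift x1: [0.021 0.181 0.449] -> [ 0.46  -0.408  0.042]
```

View pics/s28.png

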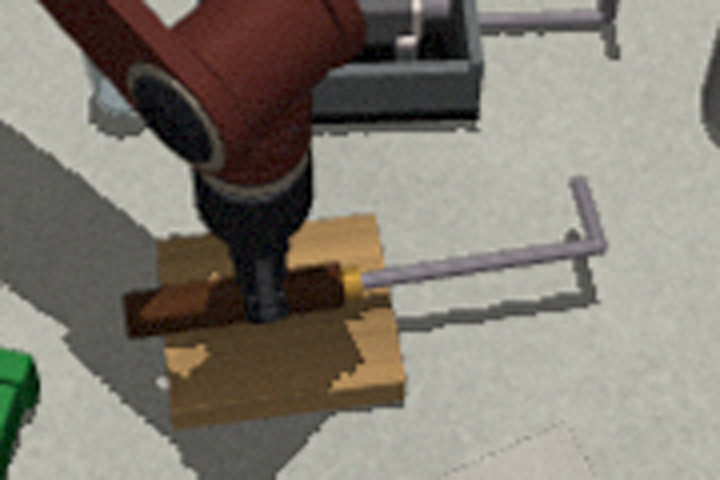

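Request:
{"api": "step_arm", "payload": {
  "increments": "0 0 0.2 0 0 0;0 0 0.15 0 0 0;0 0 0.1 0 0 0;0 0 0 0 0 0;0 0 0 0 0 0"
}}

```text
t: 50.07
tool_pos: [0.4644, -0.4072, 0.0418]
tool_rot: [2.275, -2.166, 0.001]
contact_force: [0.1, 0.8, -1.4]
opening: 0.0214
```

```bash
python3 - <<'E'
from plan import *
plan([((.46,-.408,.041),-1.522)])
E
```

```text
at [ 0.4644 -0.4072  0.0418] psi -1.522 q1 -0.84 q6 0.68 t 50.1 open 0.0214 F [ 0.1  0.8 -1.4]
shift x1: [0.022 0.179 0.03 ] -> [ 0.46  -0.408  0.041]
```

Request:
{"api": "step_arm", "payload": {
  "increments": "0 0 0.06 0 0 0;0 0 0 0 0 0;0 0 0 0 0 0"
}}

```text
t: 50.32
tool_pos: [0.4647, -0.4073, 0.0411]
tool_rot: [2.275, -2.166, 0.001]
contact_force: [-1.0, 2.0, 6.2]
opening: 0.0214
```

Request:
{"api": "step_arm", "payload": {
  "increments": "0 0 0 0 0 0;0 0 0 0 0 0;0 0 0 0 0 0;0 0 0 0 0 0;0 0 0 0 0 0",
  "fingers": 0.1
}}

```text
t: 50.73
tool_pos: [0.4642, -0.4069, 0.0395]
tool_rot: [-2.275, 2.167, 0.0]
contact_force: [0.6, 0.5, 0.2]
opening: 0.0467
```

Request:
{"api": "step_arm", "payload": {
  "increments": "0 0 -0.6 0 0 0;0 0 -1 0 0 0;0 0 -1 0 0 0;0 0 -1 0 0 0;0 0 -1 0 0 0;0 0 -1 0 0 0;0 0 -1 0 0 0;0 0 -1 0 0 0;0 0 -1 0 0 0;0 0 0 0 0 0;0 0 0 0 0 0;0 0 0 0 0 0"
}}

```text
t: 51.73
tool_pos: [0.464, -0.4066, 0.2538]
tool_rot: [-2.275, 2.167, 0.002]
contact_force: [-0.2, 0.2, 0.1]
opening: 0.0472
```

```bash
python3 - <<'E'
from plan import *
plan([])
s=snap("side");cv2.imwrite("pics/s29.png",s["pixels"][:,:,::-1])
t=snap("top");cv2.imwrite("pics/t29.png",t["pixels"][:,:,::-1])
crop(s,255,140,415,290,4,"s29c.png");crop(t,215,85,400,240,4,"t29c.png")
E
```

```text
at [ 0.464  -0.4066  0.2538] psi -1.522 q1 -0.84 q6 0.68 t 51.7 open 0.0472 F [-0.2  0.2  0.1]
```

View pics/s29.png

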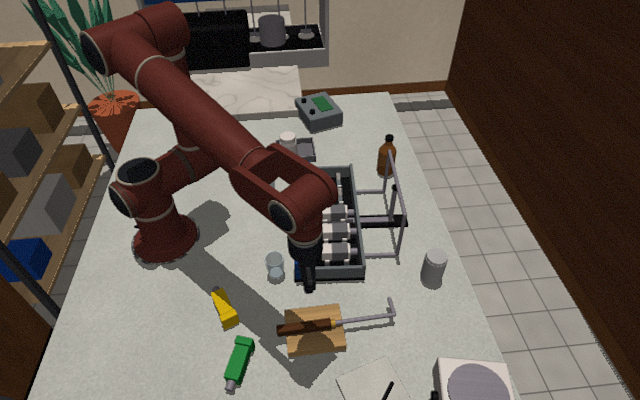

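View pics/t29.png

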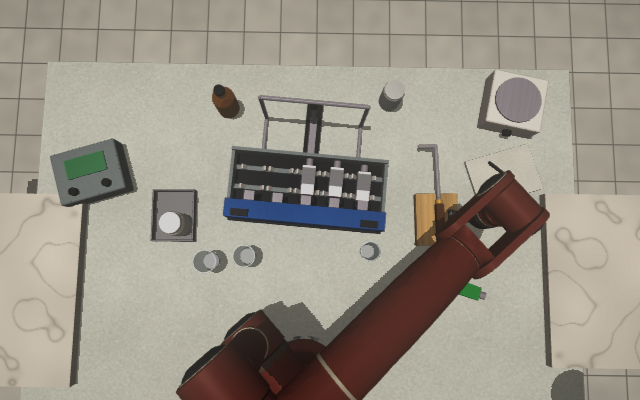

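View pics/t29c.png

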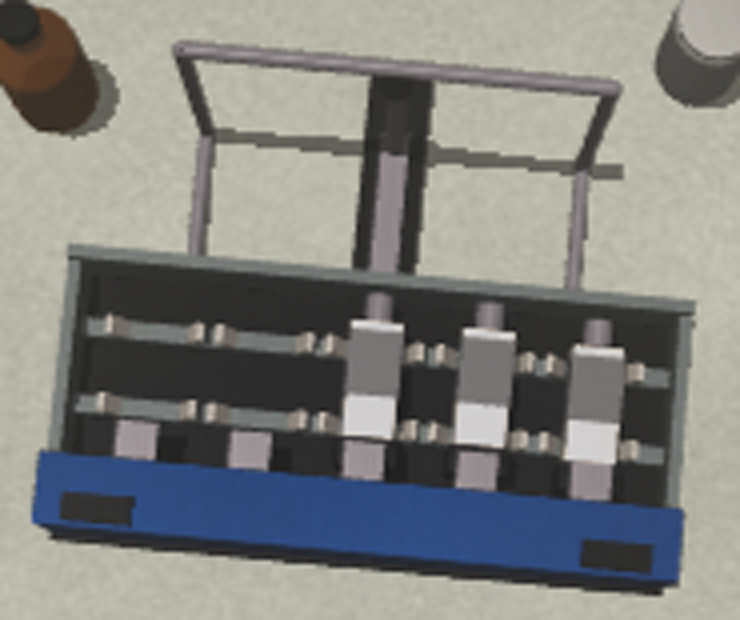

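View pics/s29c.png

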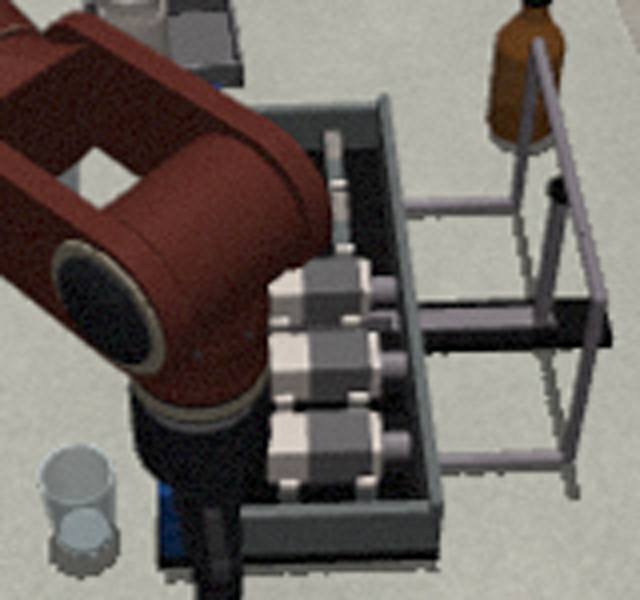

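```bash
python3 -c "
from station import ctrl
print(ctrl.finish_job())"
```

```text
the job is handed in; nothing more can be done
None
```

The job is done and handed in at about 52 s of the 210 s allowed; the station gives no verdict.

**What I did:** I hooked the knob with the rod and drew the keeper to its open stop, which pushed back with 26 N. With the rod back on its block, I turned the cassettes in the middle and -84 mm bays end for end. The cassette at -168 mm already had its spigot to the back, and only three were present. The rod was knocked about 2 cm in between, so I measured it again before picking it up. I then pushed the keeper home until its stop pushed back with 29 N and laid the rod on the block.

**Last checks:**
- **Cassettes:** the pictures show all three down in their bays, one to a bay, with spigots to the back and caps at the housing.
- **Keeper:** the knob and tongues are at the same pixels as at the start.
- **Rod:** it lies on the block with the gripper clear of it. As at the start, the rear of the handle overhangs the block's edge a little.
- **Bystanders:** the beakers and the jar are standing.

No check failed, and I saw no grip slip.

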